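# Pick out, gauge and log the 40 mm wax tube

## Robot

A 7-joint arm with a two-finger parallel gripper is mounted at the origin on the work surface. World frame = base frame: x ahead of the robot, y to its left, z up, the work surface at z = 0. Lengths are in m, angles in rad, forces in N, time in s.
With the tool pointing down it reaches from about 0.4 to 0.925 m from the base axis. Payload 4.1 kg.
Tool frame: the origin (TCP) lies between the finger pads; the fingertips stand 17 mm ahead of it and the grasp point (between the pads) lies 2 mm behind it; z points along the fingers, y is the line along which they close (so a half turn about z gives the same grasp; the last joint's range is limited). The gripper opens to 85 mm and grips with 20 to 120 N. Pads are 22 mm wide; open, the fingers measure 114 mm over their backs; the gripper's body (76 mm by 85 mm) begins 54 mm behind the grasp point. The pads swing forward as they close: fully open they stand 13 mm farther back than shut.
Start: joints at [1.168, 0.398, 0.045, 1.537, -0.019, 1.207, -0.051], TCP at [0.194, -0.62, 0.248] pointing down, gripper open.
Joint ranges: [-2.82, 2.82], [-0.49, 2.23], [-1.37, 1.46], [0, 2.46], [-1.36, 4.5], [0.23, 2], [-2.94, 2.94]. Speed limits (rad/s): [2.57, 2.57, 3.14, 3.14, 3.14, 3.14, 3.14].

## Interface

Orientations are given as a rotation vector (axis times angle).
In Python, from cell import ctrl gives the robot as it stands.
- The arm moves only by the tool move_arm, never from a script. Its argument "series" is a list of rows, each an object of numbers: "x", "y", "z": the shift along the world's x, y, z each as a share of 1000 mm, from -1 to 1; "rx", "ry", "rz": the turn, a rotation vector about the world's x, y, z each as a share of pi rad, from -1 to 1; "gripper": the closure, from -1 (fully open) to 1 (shut). In form: [{"x": .., "y": .., "z": .., "rx": .., "ry": .., "rz": .., "gripper": ..}, ...]. A call has 1 to 12 rows; each row is the pose to reach, as a shift and turn from the pose commanded when the call began, turning the shorter way round; what a row does not reach only later rows make up. A row lasts 1/10 s, in which the tool goes at most 50 mm and 8.59 degrees, less where a joint would pass 70% of its speed; a pose out of reach is approached as far as the arm can. A call with a number of a shift or a turn outside -1 to 1 is refused whole. A call with a gripper value outside its range is refused whole. The fingers move at their own pace and stop on an object; "squeeze" is the grip in N (left out, the last holds). Time passes only in rows, so rows that repeat a pose let the fingers close. It gives the time, the measured TCP pose, the force, the opening and the grip force at its end, in the units of the state.
- ctrl.state(): the state, without advancing time (a new reading comes with each control period).
- ctrl.get_image(name): name is "side" or "top" or "wrist"; returns the picture (400x640x3 uint8, blue, green, red); there is no depth.
- ctrl.camera_info(name): a dict with "mtx" (3x3 intrinsics, pixels), "rvec" (rotation vector, rad) and "tvec" (3), from world to camera coordinates, as OpenCV has them; the wrist camera has in their place "mount" (4x4, takes a point from camera to tool coordinates, whose origin is the TCP and whose axes are the flange's). Camera axes: x right, y down, z forward; pixel columns grow to the right and rows downward; lengths in m; the calibration is good to about 2 mm. The wrist camera is an equidistant fisheye: a pixel r from the principal point sees the ray r / f radians off the axis. A picture is of the moment at which its call begins: read the wrist's pose just before it. camera_info takes no time and is no camera call.
- ctrl.finish_job(): hands the job in; it is judged then, once.
The state is a dict: "clock": time; "joint_positions": joint angles; "dq": joint speeds; "tau": joint torques, N m; "eef_pos": TCP position; "tool_rot": TCP orientation; "contact_force": force on the tool from outside, world axes, zero at the start; "moment": the same for the moment, N m; "grip_width": finger opening in m; "finger_force": force on a finger pad.
Only numpy, scipy, OpenCV 4.12 (cv2) and the standard library are available. Lean on these libraries where they do the work, as an engineer would, in place of code of your own. Each camera call takes 0.05 s, during which the arm holds its last target. There are 200 camera calls.

## Task

Among the purple wax tubes lying about the bench find the one that is 40 mm wide, lay it between the jaws of the bench calliper, slide the jaw shut until it presses the tube firmly against the fixed jaw, and with the jaws still closed on it press the tally counter's plunger down to its stop. Then slide the jaw fully back, lay that tube in the middle of the carving board, and put every wrong-size tube away in the stock tray, lying down and not stacked. Leave the jaw open and the spray can, bench-block stand and jar alone.

Things in the scene. Friction and masses are not known exactly. Their poses are not given: they have to be found in the camera images.
- tube40: The right-size purple carving-wax tube, 62 mm long, 40 mm wide and 40 mm high: flat underside, flat upright sides up to half height, arched top, small dark bore in each end. Origin at its centre, 20 mm above its underside; x along its length, y across its width, z up through the arch. Weighs 0.04 to 0.16 kg. Always present.
- tube32a: A wrong-size look-alike: purple carving-wax tube, 62 mm long, 32 mm wide and 32 mm high: flat underside, flat upright sides up to half height, arched top, small dark bore in each end. Origin at its centre, 16 mm above its underside; x along its length, y across its width, z up through the arch. Weighs 0.04 to 0.16 kg. May be absent.
- tube32b: A wrong-size look-alike: purple carving-wax tube, 62 mm long, 32 mm wide and 32 mm high: flat underside, flat upright sides up to half height, arched top, small dark bore in each end. Origin at its centre, 16 mm above its underside; x along its length, y across its width, z up through the arch. Weighs 0.04 to 0.16 kg. May be absent.
- tube48a: A wrong-size look-alike: purple carving-wax tube, 62 mm long, 48 mm wide and 48 mm high: flat underside, flat upright sides up to half height, arched top, small dark bore in each end. Origin at its centre, 24 mm above its underside; x along its length, y across its width, z up through the arch. Weighs 0.04 to 0.16 kg. May be absent.
- tube48b: A wrong-size look-alike: purple carving-wax tube, 62 mm long, 48 mm wide and 48 mm high: flat underside, flat upright sides up to half height, arched top, small dark bore in each end. Origin at its centre, 24 mm above its underside; x along its length, y across its width, z up through the arch. Weighs 0.04 to 0.16 kg. May be absent.
- gauge: Bench calliper fixed to the bench: dark steel bed 100 mm (x) by 220 mm (y, -100 to +120), 14 mm thick, a fixed jaw towards -y, a sliding jaw on the +y side. Origin at the bottom of the bed on its centre line. The jaw slides along y. Jaws are 50 mm wide (x, centred), 25 mm thick, rising to 56 mm above the bench; shut on a tube they cover its sides and leave its two ends free.
- fixed_jaw: The calliper's fixed jaw, a bright steel block. Origin at the foot of its measuring face, at y = -65 mm of the gauge, 14 mm up; the jaw extends 25 mm behind it to -y.
- jaw (a joint): Travel of the sliding jaw in m: 0 = fully back at its open stop (gap between the measuring faces 125 mm), grows as it moves towards the fixed jaw (gauge -y), at most 0.11. Gap = 0.125 - value, so 0.085 on a 40 mm part. It slides with about 2 N of friction and stays where it is left.
- jaw_grip (a point): On the sliding jaw's black upright thumb grip (12 mm along the slide, 30 mm wide, top 97 mm above the bench, 41 mm tall above the jaw): a point on its centre line 82 mm above the bench; moves with the jaw. The jaw's measuring face is 16.5 mm from this point towards gauge -y.
- tally: Tally counter fixed to the bench: a bright round steel housing 72 mm across and 50 mm high with a black spring plunger head on top. Origin at the centre of its underside.
- plunger (a joint): How far the tally plunger is pressed, m: 0 = up, 0.014 = at its stop. Needs about 2 N to start and 8 N at the stop; springs back.
- plunger_top (a point): Centre of the top face of the plunger head (36 mm across), 77 mm above the bench when up; moves down with the plunger.
- tray: Shallow wooden stock tray fixed to the bench: 200 mm (x) by 220 mm (y) outside, walls 6 mm thick, rim 24 mm high, floor 6 mm thick. Origin at the centre of its underside.
- board: Pale wooden carving board fixed to the bench, 130 mm (x) by 120 mm (y), 14 mm thick. Origin at the centre of its underside.
- spray_can: Bystander: grey spray can, 62 mm across, 190 mm high. Origin at the centre of its underside. To be left alone.
- stand: Bystander: steel bench block on a purple column and dark wooden foot, 110 mm square, 97 mm high. Origin at the centre of its underside. To be left alone.
- jar: Bystander: white jar, 68 mm across, 50 mm high. Origin at the centre of its underside. To be left alone.

How it is judged:
By the outcome, as a careful person would: the job done as asked, in the order asked, and still so for the second after the job is handed in, with the robot touching nothing.
Of tube32a, tube32b, tube48a, tube48b only 2 to 4 are there at a start; the rules pass over those that are not, and their reading is None.
At some moment in a run one of tube40, tube32a, tube32b, tube48a, tube48b may be knocked a few centimetres aside while the robot is not near it.
Once in a run the grip may slacken for a moment while it holds something.
It also fails if it takes over 210 s, if anything falls off the work surface, if the arm or the gripper's body presses on something with over 40 N, if the wrist force passes 120 N, or if a joint passes its speed limit or range.

## Working session

There is one attempt and no reset: what is moved stays moved. The work goes in short steps, Python scripts to look and compute and a tool call to move; the robot and the scene stay as the last step left them, time stands still between calls to the robot, and variables do not carry over. Pictures are saved under pics/ and viewed, at most 14 in all, crops included, and the job is handed in when it is done.

Besides the shell and the picture viewer there is one more tool, called in YAML: its name, and indented under it one key for each argument. move_arm: Moves the arm, as the interface text tells. Its arguments: {"type":"object","properties":{"series":{"type":"array","items":{"type":"object","properties":{"x":{"type":"number","minimum":-1,"maximum":1},"y":{"type":"number","minimum":-1,"maximum":1},"z":{"type":"number","minimum":-1,"maximum":1},"rx":{"type":"number","minimum":-1,"maximum":1},"ry":{"type":"number","minimum":-1,"maximum":1},"rz":{"type":"number","minimum":-1,"maximum":1},"gripper":{"type":"number"}}}},"squeeze":{"type":"number"}},"required":["series"]}

```bash
ls; mkdir -p pics; python3 - <<'E'
from cell import ctrl
import cv2
print(ctrl.state())
for n in("top","side"):
    im=ctrl.get_image(n); cv2.imwrite(f"pics/{n}0.png",im)
for n in("top","side","wrist"):print(n,ctrl.camera_info(n))
E
```

```text
pics
{'clock': 0.0, 'joint_positions': array([ 1.16797148,  0.3991849 ,  0.04503451,  1.53790119, -0.01868435,
        1.20690791, -0.05070909]), 'dq': array([-0.00064887, -0.00059991, -0.00024219,  0.00146262, -0.00080591,
       -0.00022081,  0.00096109]), 'tau': array([-2.39895771e-04, -4.75122392e+01,  1.36446308e+00, -2.54223526e+01,
        1.15898470e-02,  9.32581461e-03,  6.79621436e-06]), 'eef_pos': array([ 0.194295  , -0.61963775,  0.24725862]), 'tool_rot': array([-3.10348021e+00, -4.75288580e-01,  7.03728359e-04]), 'contact_force': array([ 0.10337472,  0.141135  , -0.16411899]), 'moment': array([-0.01851268, -0.05604404,  0.01306155]), 'finger_force': 0.0, 'grip_width': 0.08505124747782043}
top {'mtx': array([[417.34902113,   0.        , 322.95841549],
       [  0.        , 417.34902113, 198.42862282],
       [  0.        ,   0.        ,   1.        ]]), 'rvec': array([ 2.26887465, -1.90690858,  0.22064028]), 'tvec': array([-0.03927088,  0.60766393,  1.04948852])}
side {'mtx': array([[426.58560393,   0.        , 310.26019701],
       [  0.        , 426.58560393, 198.1969537 ],
       [  0.        ,   0.        ,   1.        ]]), 'rvec': array([ 0.61303847, -2.71491636,  1.05782194]), 'tvec': array([0.55626494, 0.20354075, 1.35853853])}
wrist {'mtx': array([[309.70691629,   0.        , 316.99131197],
       [  0.        , 309.70691629, 199.75883805],
       [  0.        ,   0.        ,   1.        ]]), 'mount': array([[-3.14080701e-04, -9.45149330e-01, -3.26638400e-01,
         8.52127670e-02],
       [ 9.99999851e-01, -1.51229065e-04, -5.23963516e-04,
         3.29739760e-04],
       [ 4.45826546e-04, -3.26638516e-01,  9.45149237e-01,
        -1.26009563e-01],
       [ 0.00000000e+00,  0.00000000e+00,  0.00000000e+00,
         1.00000000e+00]])}
```

View pics/top0.png

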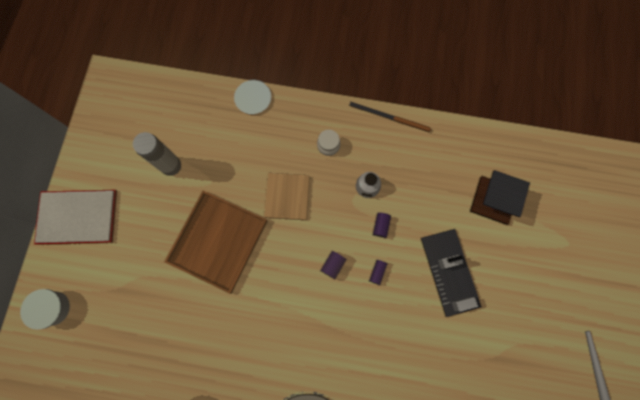

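View pics/side0.png

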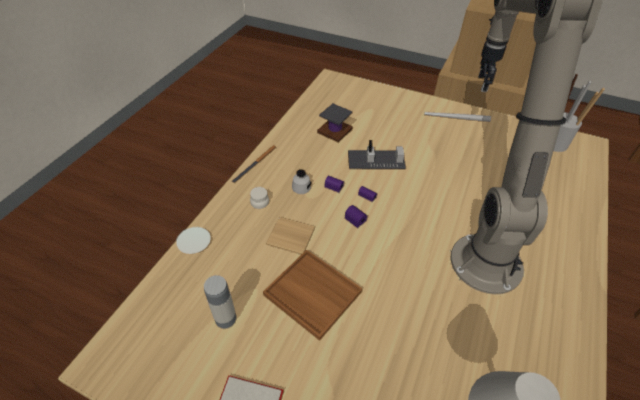

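Top picture: tubes at (382,225), (378,271) and (333,264), calliper (451,272), tally (369,184), board (287,196), tray (217,241), stand (500,195), jar (329,142) and can (155,155). The side picture agrees: three tubes at (334,184), (368,194) and (356,216).

```bash
cat > h.py <<'E'
import numpy as np, cv2
from scipy.spatial.transform import Rotation as R
from cell import ctrl
def rays(cam,uv,st=None):
    """origin, unit-ish world directions of pixels"""
    c=ctrl.camera_info(cam); K=c["mtx"]; uv=np.atleast_2d(np.float64(uv))
    if cam!="wrist":
        Rm=cv2.Rodrigues(c["rvec"])[0]
        d=np.c_[(uv-K[:2,2])/K[0,0],np.ones(len(uv))]
        return -Rm.T@c["tvec"], d@Rm
    q=(uv-K[:2,2])/K[0,0]; r=np.linalg.norm(q,axis=1,keepdims=True)+1e-12
    d=np.c_[q/r*np.sin(r),np.cos(r)]
    T=np.eye(4); T[:3,:3]=R.from_rotvec(st["tool_rot"]).as_matrix(); T[:3,3]=st["eef_pos"]; M=T@c["mount"]
    return M[:3,3], d@M[:3,:3].T
def onplane(cam,uv,z,st=None):
    o,d=rays(cam,uv,st); return (o+d*((z-o[2])/d[:,2:]))[:,:2]
def proj(cam,p,st=None):
    c=ctrl.camera_info(cam);K=c["mtx"];p=np.atleast_2d(np.float64(p))
    if cam!="wrist": return cv2.projectPoints(p,c["rvec"],c["tvec"],K,None)[0][:,0]
    T=np.eye(4); T[:3,:3]=R.from_rotvec(st["tool_rot"]).as_matrix(); T[:3,3]=st["eef_pos"]; M=T@c["mount"]
    q=(p-M[:3,3])@M[:3,:3]; th=np.arctan2(np.hypot(q[:,0],q[:,1]),q[:,2])
    return q[:,:2]/np.hypot(q[:,0],q[:,1])[:,None]*th[:,None]*K[0,0]+K[:2,2]
def shot(cam,name=None):
    st=ctrl.state(); im=ctrl.get_image(cam)
    if name: cv2.imwrite(f"pics/{name}.png",im)
    return im,st
def yaw(st):
    m=R.from_rotvec(st["tool_rot"]).as_matrix(); return np.degrees(np.arctan2(m[1,1],m[0,1])) # closing-axis heading
def purple(im):
    h=cv2.cvtColor(im,cv2.COLOR_BGR2HSV); m=cv2.inRange(h,(122,70,15),(165,255,255))
    cs=cv2.findContours(m,cv2.RETR_EXTERNAL,cv2.CHAIN_APPROX_NONE)[0]
    return m,[c for c in cs if cv2.contourArea(c)>25]
E
python3 - <<'E'
from h import *
im=cv2.imread("pics/top0.png")
m,cs=purple(im)
for c in cs:
    w=onplane("top",c[:,0,:],0.015); r=cv2.minAreaRect(np.float32(w*1000)); print(cv2.contourArea(c),r)
for n,p,z in [("bedcorners",[(422,238),(456,230),(480,307),(447,315)],.014),("tally",[(369,184)],.05),("plung",[(371,179)],.077),("board",[(269,173),(310,174),(307,219),(265,217)],.014),("tray",[(205,192),(268,222),(233,291),(167,262)],.024),("grip",[(452,259)],.097),("fixed",[(465,305)],.056),("can",[(145,142)],.19),("stand",[(507,193)],.097),("jar",[(329,138)],.05)]:
    print(n,np.round(onplane("top",p,z)*1000).tolist())
a=cv2.resize(im[130:330,310:540],None,fx=3.4,fy=3,interpolation=cv2.INTER_CUBIC)
cv2.imwrite("pics/c1.png",cv2.convertScaleAbs(a,alpha=1.8))
st=ctrl.state();print(yaw(st))
E
```

```text
166.5 ((443.36431884765625, -113.75812530517578), (24.44485092163086, 57.192832946777344), 78.2907943725586)
195.0 ((443.1784973144531, 10.338905334472656), (33.03218078613281, 56.95992660522461), 70.97433471679688)
230.0 ((573.585693359375, -105.21957397460938), (34.122859954833984, 60.34412384033203), 86.78533935546875)
bedcorners [[555.0, -220.0], [593.0, -311.0], [398.0, -395.0], [362.0, -310.0]]
tally [[672.0, -51.0]]
plung [[679.0, -52.0]]
board [[665.0, 232.0], [682.0, 116.0], [552.0, 101.0], [538.0, 218.0]]
tray [[577.0, 396.0], [524.0, 205.0], [326.0, 259.0], [370.0, 451.0]]
grip [[500.0, -284.0]]
fixed [[395.0, -341.0]]
can [[642.0, 516.0]]
stand [[697.0, -408.0]]
jar [[785.0, 80.0]]
-72.589146404486
```

View pics/c1.png

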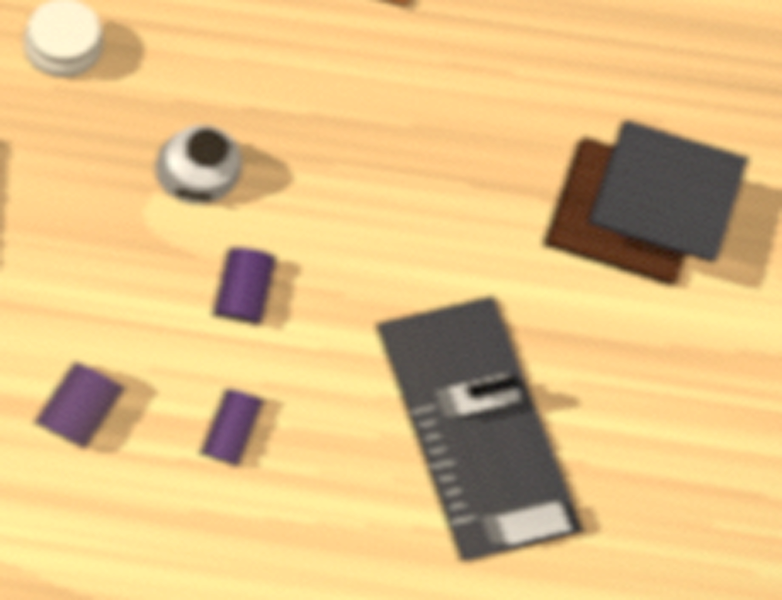

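The enlarged crop puts the tubes at (245,285) mid-size, (80,405) widest and (233,427) narrowest. The jaw is partly closed, with its grip at (490,385) and the fixed jaw at (530,520). I'll take a closer wrist look next.

move_arm:
  series:
    - {"x":0.25,"y":0.52,"z":0.06}
    - {"x":0.25,"y":0.52,"z":0.06}
    - {"x":0.25,"y":0.52,"z":0.06}
    - {"x":0.25,"y":0.52,"z":0.06}
    - {"x":0.25,"y":0.52,"z":0.06}
    - {"x":0.25,"y":0.52,"z":0.06}
    - {"x":0.25,"y":0.52,"z":0.06}
    - {"x":0.25,"y":0.52,"z":0.06}
    - {"x":0.25,"y":0.52,"z":0.06}
    - {"x":0.25,"y":0.52,"z":0.06}
    - {"x":0.25,"y":0.52,"z":0.06}
    - {"x":0.25,"y":0.52,"z":0.06}

```text
$.series[0]: bad value
```

move_arm:
  series:
    - {"z":0.0}
    - {"z":0.0}
    - {"z":0.0}

```text
$.series[0]: bad value
```

```bash
python3 - <<'E'
from h import *
im,st=shot("wrist","w1"); print(st["eef_pos"],yaw(st),st["clock"])
m,cs=purple(im)
for c in cs:
    w=onplane("wrist",c[:,0,:],0.0,st); print(cv2.contourArea(c),cv2.minAreaRect(c),cv2.minAreaRect(np.float32(w*1000)))
E
```

```text
[ 0.19427937 -0.61972095  0.2473759 ] -72.589146404486 0.1
```

View pics/w1.png

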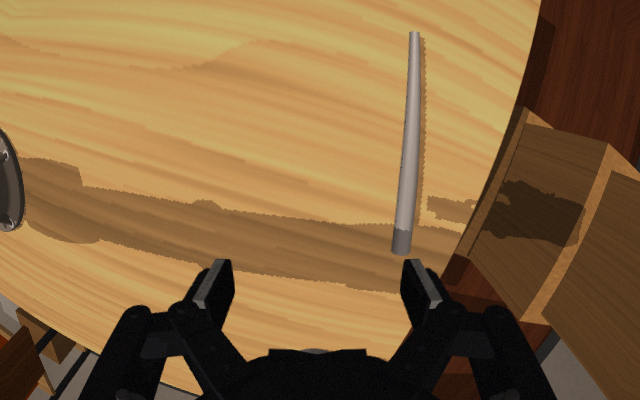

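The rows need every field filled in, so the arm never moved. The picture only shows the start area, with the open fingers at (215,290) and (420,290).

move_arm:
  series:
    - {"x":0.25,"y":0.52,"z":0.06,"rx":0,"ry":0,"rz":0,"gripper":-1}
    - {"x":0.25,"y":0.52,"z":0.06,"rx":0,"ry":0,"rz":0,"gripper":-1}
    - {"x":0.25,"y":0.52,"z":0.06,"rx":0,"ry":0,"rz":0,"gripper":-1}
    - {"x":0.25,"y":0.52,"z":0.06,"rx":0,"ry":0,"rz":0,"gripper":-1}
    - {"x":0.25,"y":0.52,"z":0.06,"rx":0,"ry":0,"rz":0,"gripper":-1}
    - {"x":0.25,"y":0.52,"z":0.06,"rx":0,"ry":0,"rz":0,"gripper":-1}
    - {"x":0.25,"y":0.52,"z":0.06,"rx":0,"ry":0,"rz":0,"gripper":-1}
    - {"x":0.25,"y":0.52,"z":0.06,"rx":0,"ry":0,"rz":0,"gripper":-1}
    - {"x":0.25,"y":0.52,"z":0.06,"rx":0,"ry":0,"rz":0,"gripper":-1}
    - {"x":0.25,"y":0.52,"z":0.06,"rx":0,"ry":0,"rz":0,"gripper":-1}
    - {"x":0.25,"y":0.52,"z":0.06,"rx":0,"ry":0,"rz":0,"gripper":-1}
    - {"x":0.25,"y":0.52,"z":0.06,"rx":0,"ry":0,"rz":0,"gripper":-1}

```text
clock: 1.35
eef_pos: [0.4457, -0.096, 0.3089]
tool_rot: [-3.104, -0.483, -0.002]
contact_force: [1.0, -0.3, -0.8]
grip_width: 0.0853
finger_force: 0.0
```

move_arm:
  series:
    - {"x":0,"y":0,"z":0,"rx":0,"ry":0,"rz":0,"gripper":-1}
    - {"x":0,"y":0,"z":0,"rx":0,"ry":0,"rz":0,"gripper":-1}
    - {"x":0,"y":0,"z":0,"rx":0,"ry":0,"rz":0,"gripper":-1}
    - {"x":0,"y":0,"z":0,"rx":0,"ry":0,"rz":0,"gripper":-1}

```text
clock: 1.75
eef_pos: [0.4438, -0.1018, 0.308]
tool_rot: [3.106, 0.471, -0.001]
contact_force: [0.2, -0.7, 0.1]
grip_width: 0.0854
finger_force: 0.0
```

```bash
python3 - <<'E'
from h import *
im,st=shot("wrist","w2"); print(st["eef_pos"],yaw(st),st["clock"])
m,cs=purple(im)
for c in cs:
    w=onplane("wrist",c[:,0,:],0.0,st); print(cv2.contourArea(c),cv2.minAreaRect(c),cv2.minAreaRect(np.float32(w*1000)))
E
```

```text
[ 0.44378387 -0.10181239  0.30801423] -72.76653194422116 1.75
1001.5 ((324.22174072265625, 161.40093994140625), (23.31085968017578, 46.91310119628906), 29.05460548400879) ((439.72161865234375, -113.79547119140625), (33.578773498535156, 68.43014526367188), 79.35131072998047)
1684.5 ((237.3311004638672, 139.23648071289062), (35.455528259277344, 52.31143569946289), 35.53767776489258) ((434.6998596191406, 15.473234176635742), (51.48878860473633, 77.94969177246094), 69.39037322998047)
316.5 ((544.7835083007812, 74.13871765136719), (34.24989318847656, 17.433637619018555), 88.31531524658203) ((706.7315673828125, -416.727294921875), (59.67604446411133, 42.86033630371094), 21.859708786010742)
1347.0 ((348.6221618652344, 68.2434310913086), (29.84025764465332, 48.26266860961914), 21.370620727539062) ((576.9138793945312, -106.2112045288086), (41.022987365722656, 68.84269714355469), 86.69996643066406)
```

View pics/w2.png

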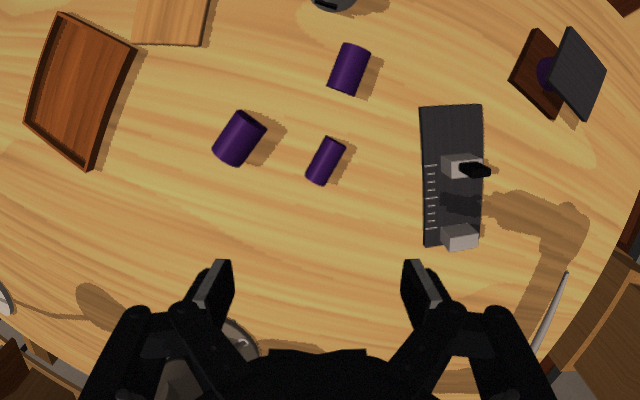

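The wrist view gives three tubes: (324,161) 33.6 mm wide, (237,139) 51 mm and (348,68) 41 mm. The last is tube40. The calliper bed spans (419,107) to (485,247).

I'll turn over tube40 so the fingers line up with its ends.

move_arm:
  series:
    - {"x":0.13,"y":0,"z":-0.08,"rx":0,"ry":0,"rz":0.386,"gripper":-1}
    - {"x":0.13,"y":0,"z":-0.08,"rx":0,"ry":0,"rz":0.386,"gripper":-1}
    - {"x":0.13,"y":0,"z":-0.08,"rx":0,"ry":0,"rz":0.386,"gripper":-1}
    - {"x":0.13,"y":0,"z":-0.08,"rx":0,"ry":0,"rz":0.386,"gripper":-1}
    - {"x":0.13,"y":0,"z":-0.08,"rx":0,"ry":0,"rz":0.386,"gripper":-1}
    - {"x":0.13,"y":0,"z":-0.08,"rx":0,"ry":0,"rz":0.386,"gripper":-1}
    - {"x":0.13,"y":0,"z":-0.08,"rx":0,"ry":0,"rz":0.386,"gripper":-1}
    - {"x":0.13,"y":0,"z":-0.08,"rx":0,"ry":0,"rz":0.386,"gripper":-1}
    - {"x":0.13,"y":0,"z":-0.08,"rx":0,"ry":0,"rz":0.386,"gripper":-1}
    - {"x":0.13,"y":0,"z":-0.08,"rx":0,"ry":0,"rz":0.386,"gripper":-1}
    - {"x":0.13,"y":0,"z":-0.08,"rx":0,"ry":0,"rz":0.386,"gripper":-1}
    - {"x":0.13,"y":0,"z":-0.08,"rx":0,"ry":0,"rz":0.386,"gripper":-1}

```text
clock: 3.0
eef_pos: [0.5744, -0.1004, 0.2284]
tool_rot: [2.282, 2.158, -0.0]
contact_force: [0.1, -0.2, -0.7]
grip_width: 0.0852
finger_force: 0.0
```

move_arm:
  series:
    - {"x":0,"y":0,"z":0,"rx":0,"ry":0,"rz":0,"gripper":-1}
    - {"x":0,"y":0,"z":0,"rx":0,"ry":0,"rz":0,"gripper":-1}
    - {"x":0,"y":0,"z":0,"rx":0,"ry":0,"rz":0,"gripper":-1}

```text
clock: 3.3
eef_pos: [0.5745, -0.1002, 0.2284]
tool_rot: [2.281, 2.16, 0.0]
contact_force: [0.0, -0.1, -0.3]
grip_width: 0.0855
finger_force: 0.0
```

```bash
cat >> h.py <<'E'
def tubes(im,st,h):
    out=[]
    for c in purple(im)[1]:
        w=onplane("wrist",c[:,0,:],h,st); (x,y),(a,b),t=cv2.minAreaRect(np.float32(w*1000))
        if a>b: t-=90; a,b=b,a
        out.append((round(x),round(y),"W%.0f L%.0f lenhead %.1f"%(a,b,(t+180)%180-90), cv2.minAreaRect(c)[0]))
    return out
E
python3 - <<'E'
from h import *
im,st=shot("wrist","w3"); print(st["eef_pos"],yaw(st),st["clock"],st["joint_positions"])
for z in(.0,.02,.03):print(z,tubes(im,st,z))
E
```

```text
[ 0.57449922 -0.10018414  0.22837648] -3.1198888752532214 3.3 [ 0.57409325  0.34109479 -0.59658674  1.71275816  0.20732057  1.15117458
 -0.13514046]
0.0 [(437, -116, 'W39 L74 lenhead -11.4', (207.4912872314453, 188.6924285888672)), (572, -109, 'W44 L68 lenhead -3.2', (314.4999694824219, 175.99998474121094)), (429, 13, 'W51 L87 lenhead -21.0', (189.72164916992188, 85.99319458007812))]
0.02 [(445, -110, 'W36 L70 lenhead -11.4', (207.4912872314453, 188.6924285888672)), (573, -103, 'W42 L65 lenhead -3.2', (314.4999694824219, 175.99998474121094)), (437, 11, 'W48 L83 lenhead -21.0', (189.72164916992188, 85.99319458007812))]
0.03 [(449, -108, 'W35 L68 lenhead -11.4', (207.4912872314453, 188.6924285888672)), (573, -101, 'W40 L63 lenhead -3.2', (314.4999694824219, 175.99998474121094)), (442, 10, 'W47 L80 lenhead -21.0', (189.72164916992188, 85.99319458007812))]
```

View pics/w3.png

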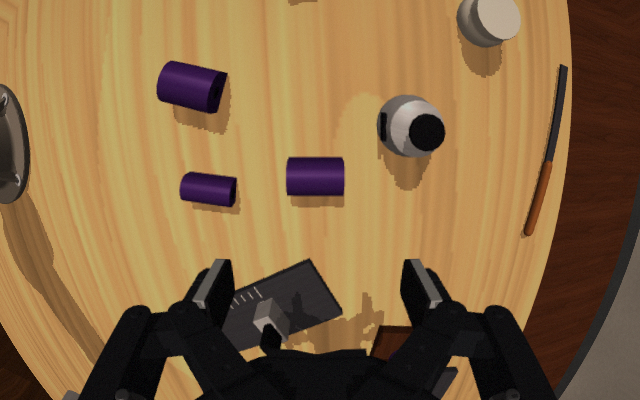

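tube40 is at (314,176), centre near (573,-103) mm with its length heading -3.2°. The tally plunger shows at (427,132). I'll go down and grip its ends.

move_arm:
  series:
    - {"x":-0.001,"y":-0.003,"z":-0.05,"rx":0,"ry":0,"rz":0,"gripper":-1}
    - {"x":-0.001,"y":-0.003,"z":-0.1,"rx":0,"ry":0,"rz":0,"gripper":-1}
    - {"x":-0.001,"y":-0.003,"z":-0.14,"rx":0,"ry":0,"rz":0,"gripper":-1}
    - {"x":-0.001,"y":-0.003,"z":-0.16,"rx":0,"ry":0,"rz":0,"gripper":-1}
    - {"x":-0.001,"y":-0.003,"z":-0.175,"rx":0,"ry":0,"rz":0,"gripper":-1}
    - {"x":-0.001,"y":-0.003,"z":-0.19,"rx":0,"ry":0,"rz":0,"gripper":-1}
    - {"x":-0.001,"y":-0.003,"z":-0.2,"rx":0,"ry":0,"rz":0,"gripper":-1}
    - {"x":-0.001,"y":-0.003,"z":-0.205,"rx":0,"ry":0,"rz":0,"gripper":-1}
    - {"x":-0.001,"y":-0.003,"z":-0.205,"rx":0,"ry":0,"rz":0,"gripper":-1}
    - {"x":-0.001,"y":-0.003,"z":-0.205,"rx":0,"ry":0,"rz":0,"gripper":-1}

```text
clock: 4.35
eef_pos: [0.5742, -0.1033, 0.0241]
tool_rot: [2.28, 2.159, 0.001]
contact_force: [0.5, -0.1, 0.2]
grip_width: 0.0855
finger_force: 0.0
```

move_arm:
  series:
    - {"x":0,"y":0,"z":0,"rx":0,"ry":0,"rz":0,"gripper":1}
    - {"x":0,"y":0,"z":0,"rx":0,"ry":0,"rz":0,"gripper":1}
    - {"x":0,"y":0,"z":0,"rx":0,"ry":0,"rz":0,"gripper":1}
    - {"x":0,"y":0,"z":0,"rx":0,"ry":0,"rz":0,"gripper":1}
    - {"x":0,"y":0,"z":0,"rx":0,"ry":0,"rz":0,"gripper":1}
    - {"x":0,"y":0,"z":0,"rx":0,"ry":0,"rz":0,"gripper":1}
    - {"x":0,"y":0,"z":0,"rx":0,"ry":0,"rz":0,"gripper":1}
    - {"x":0,"y":0,"z":0,"rx":0,"ry":0,"rz":0,"gripper":1}
  squeeze: 50

```text
clock: 5.15
eef_pos: [0.5743, -0.1033, 0.0243]
tool_rot: [2.28, 2.159, 0.001]
contact_force: [-1.0, -0.1, 6.5]
grip_width: 0.0614
finger_force: 55.8
```

```bash
python3 - <<'E'
from h import *
st=ctrl.state(); st3=dict(st); print(st["eef_pos"],yaw(st),st["clock"])
# bed / plunger from earlier wrist pictures (poses as logged then)
s2=dict(eef_pos=np.array([.44378,-.10181,.30801]),tool_rot=np.array([3.106,.471,-.001]))
s3=dict(eef_pos=np.array([.5745,-.10018,.22838]),tool_rot=np.array([2.281,2.16,0]))
for n,s in(("w2",s2),("w3",s3)):
    im=cv2.imread(f"pics/{n}.png"); h=cv2.cvtColor(im,cv2.COLOR_BGR2HSV)
    m=cv2.inRange(h,(0,0,15),(180,90,75)); m[260:]=0
    for c in cv2.findContours(m,0,1)[0]:
        if cv2.contourArea(c)>300:
            for z in (.014,.077): print(n,z,cv2.contourArea(c),cv2.boundingRect(c),cv2.minAreaRect(np.float32(1000*onplane("wrist",c[:,0],z,s))))
print(onplane("wrist",[(419,107),(482,104),(425,247)],.014,s2)*1000, onplane("wrist",[(427,132)],.077,s3)*1000)
print("fixed top corners",onplane("wrist",[(441,229),(475,225),(478,248),(446,251)],.056,s2)*1000)
E
```

```text
[ 0.57430392 -0.10334127  0.02431334] -3.1144561830206205 5.15
w2 0.014 6687.0 (419, 104, 64, 144) ((479.3598327636719, -306.21990966796875), (218.3448028564453, 101.89492797851562), 24.90631103515625)
w2 0.077 6687.0 (419, 104, 64, 144) ((486.16119384765625, -271.92626953125), (185.59014892578125, 86.60933685302734), 24.906309127807617)
w2 0.014 3167.0 (545, 27, 62, 95) ((739.8314819335938, -484.53662109375), (131.86587524414062, 129.8354949951172), 79.12847900390625)
w2 0.077 3167.0 (545, 27, 62, 95) ((707.55859375, -423.49310302734375), (112.0842514038086, 110.35847473144531), 79.12844848632812)
w2 0.014 338.0 (314, 0, 42, 12) ((653.6597290039062, -62.35074996948242), (16.702638626098633, 54.823551177978516), 18.677217483520508)
w2 0.077 338.0 (314, 0, 42, 12) ((634.313720703125, -64.64060974121094), (14.19704532623291, 46.59930419921875), 18.677175521850586)
w3 0.014 625.5 (618, 174, 22, 86) ((1192.33056640625, -208.0838623046875), (184.0688018798828, 57.428951263427734), 89.85352325439453)
w3 0.077 625.5 (618, 174, 22, 86) ((1078.98779296875, -172.52499389648438), (149.999862670
[... 686 characters left out ...]
1245117188), 70.52750396728516)
w3 0.077 471.5 (2, 85, 28, 119) ((168.64968872070312, -21.218467712402344), (176.05552673339844, 80.23336791992188), 70.52750396728516)
w3 0.014 657.0 (544, 65, 24, 97) ((905.45166015625, -27.659568786621094), (138.3484344482422, 16.500463485717773), 79.97209167480469)
w3 0.077 657.0 (544, 65, 24, 97) ((845.2068481445312, -25.4951171875), (112.74174499511719, 13.446422576904297), 79.97212219238281)
[[ 557.46749595 -215.37322158]
 [ 599.77189841 -308.12957439]
 [ 360.6981545  -309.17657431]] [[680.82677325 -50.58756876]]
fixed top corners [[ 409.92979729 -297.49657385]
 [ 430.9474079  -349.23819815]
 [ 398.10954321 -374.32570555]
 [ 379.69955124 -322.0549546 ]]
```

tube40 is gripped at 61.4 mm, which is its length. I'll lift it and carry it over the calliper.

move_arm:
  series:
    - {"x":0,"y":0,"z":0.04,"rx":0,"ry":0,"rz":0,"gripper":1}
    - {"x":0,"y":0,"z":0.09,"rx":0,"ry":0,"rz":0,"gripper":1}
    - {"x":0,"y":0,"z":0.13,"rx":0,"ry":0,"rz":0,"gripper":1}
    - {"x":-0.136,"y":-0.222,"z":0.165,"rx":0,"ry":0,"rz":-0.344,"gripper":1}
    - {"x":-0.136,"y":-0.222,"z":0.165,"rx":0,"ry":0,"rz":-0.344,"gripper":1}
    - {"x":-0.136,"y":-0.222,"z":0.165,"rx":0,"ry":0,"rz":-0.344,"gripper":1}
    - {"x":-0.136,"y":-0.222,"z":0.165,"rx":0,"ry":0,"rz":-0.344,"gripper":1}
    - {"x":-0.136,"y":-0.222,"z":0.165,"rx":0,"ry":0,"rz":-0.344,"gripper":1}
    - {"x":-0.136,"y":-0.222,"z":0.165,"rx":0,"ry":0,"rz":-0.344,"gripper":1}
    - {"x":-0.136,"y":-0.222,"z":0.165,"rx":0,"ry":0,"rz":-0.344,"gripper":1}
    - {"x":-0.136,"y":-0.222,"z":0.165,"rx":0,"ry":0,"rz":-0.344,"gripper":1}
    - {"x":-0.136,"y":-0.222,"z":0.165,"rx":0,"ry":0,"rz":-0.344,"gripper":1}

```text
clock: 6.35
eef_pos: [0.4375, -0.3245, 0.188]
tool_rot: [-3.066, -0.684, 0.0]
contact_force: [0.1, 0.6, -0.6]
grip_width: 0.0614
finger_force: 55.2
```

move_arm:
  series:
    - {"x":0,"y":0,"z":0,"rx":0,"ry":0,"rz":0,"gripper":1}
    - {"x":0,"y":0,"z":0,"rx":0,"ry":0,"rz":0,"gripper":1}
    - {"x":0,"y":0,"z":0,"rx":0,"ry":0,"rz":0,"gripper":1}

```text
clock: 6.65
eef_pos: [0.4377, -0.3249, 0.1883]
tool_rot: [-3.067, -0.682, 0.0]
contact_force: [-0.6, 0.4, -0.7]
grip_width: 0.0615
finger_force: 55.2
```

```bash
python3 - <<'E'
from h import *
im,st=shot("wrist","w4"); print(st["eef_pos"],yaw(st),st["clock"],st["joint_positions"])
print(tubes(im,st,st["eef_pos"][2]))
E
```

```text
[ 0.43766932 -0.32488228  0.18825221] -64.93987897609696 6.65 [ 0.81943198  0.27897219 -0.30897726  1.85201398  0.09808158  1.02540722
 -0.662727  ]
[(441, -324, 'W53 L71 lenhead -64.9', (316.5, 271.0)), (484, -216, 'W17 L30 lenhead -11.0', (139.9307861328125, 99.62974548339844)), (481, -160, 'W33 L39 lenhead -20.9', (63.8834114074707, 72.05699157714844)), (587, -341, 'W10 L20 lenhead 78.5', (490.75006103515625, 13.250014305114746))]
```

View pics/w4.png

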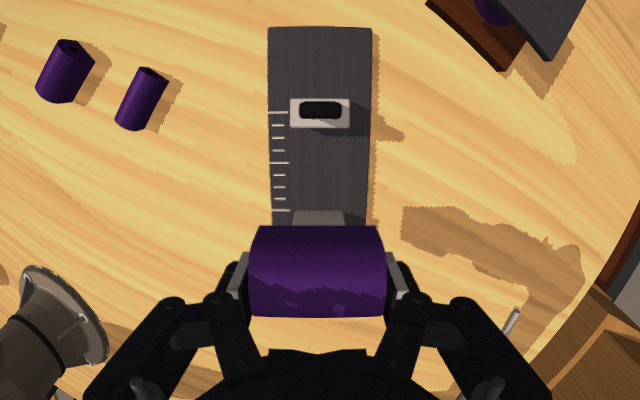

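Held tube at (317,271), the bed's far corners at (268,28) and (372,29), the sliding jaw's top at (320,113), and the fixed jaw's measuring-face edge near (320,211).

```bash
python3 - <<'E'
from h import *
s=dict(eef_pos=np.array([.43767,-.32488,.18825]),tool_rot=np.array([-3.067,-.682,0]))
f=lambda p,z:onplane("wrist",p,z,s)*1000
b=f([(268,28),(372,29),(273,212),(366,212)],.014); print("bed",b.round(1).tolist())
j=f([(290,99),(349,99),(349,129),(291,128)],.056); print("jaw",j.round(1).tolist(),j.mean(0))
g=f([(299,102),(342,102),(342,119),(299,118)],.097);print("grip",g.mean(0),g.round(1).tolist())
fj=f([(294,211),(344,211)],.056);print("fixed edge",fj)
u=(b[:2].mean(0)-b[2:].mean(0)); h=np.degrees(np.arctan2(u[1],u[0])); u/=np.linalg.norm(u); n=np.array([u[1],-u[0]])
o=b[:2].mean(0)-120*u; print("heading",h,"origin",o)
h=np.radians(24.9);u=np.array([np.cos(h),np.sin(h)]);n=np.array([u[1],-u[0]]);
for nm,q in(("bed",b),("jaw",j),("grip",g),("fix",fj)): print(nm,np.c_[(q-o)@n,(q-o)@u].round(1).tolist())
print("target y-38",o-38*u,"now",(s["eef_pos"][:2]*1000-o)@u,(s["eef_pos"][:2]*1000-o)@n)
E
```

```text
bed [[557.8, -217.6], [599.2, -307.6], [389.2, -297.1], [430.4, -385.4]]
jaw [[504.0, -269.8], [524.6, -313.7], [502.0, -324.7], [482.2, -280.6]] [ 503.22026733 -297.16132437]
grip [ 507.48060273 -295.33087186] [[506.4, -279.4], [519.1, -306.3], [508.3, -311.5], [496.2, -284.1]]
fixed edge [[ 415.74863077 -312.78543592]
 [ 434.71292681 -353.36669149]]
heading 24.980498060266786 origin [ 469.73279294 -313.3165397 ]
bed [[-49.7, 120.2], [49.4, 119.8], [-48.7, -66.2], [48.9, -66.0]]
jaw [[-25.1, 49.5], [23.4, 49.7], [23.9, 24.5], [-24.5, 25.1]]
grip [[-15.3, 47.5], [14.4, 47.7], [14.6, 35.7], [-15.4, 36.3]]
fix [[-23.2, -48.7], [21.6, -48.6]]
target y-38 [ 435.2651204  -329.31590061] now -33.95099533373101 -3.0110166554782385
```

move_arm:
  series:
    - {"x":-0.001,"y":-0.004,"z":-0.04,"rx":0,"ry":0,"rz":0,"gripper":1}
    - {"x":-0.001,"y":-0.004,"z":-0.08,"rx":0,"ry":0,"rz":0,"gripper":1}
    - {"x":-0.001,"y":-0.004,"z":-0.105,"rx":0,"ry":0,"rz":0,"gripper":1}
    - {"x":-0.001,"y":-0.004,"z":-0.12,"rx":0,"ry":0,"rz":0,"gripper":1}
    - {"x":-0.001,"y":-0.004,"z":-0.13,"rx":0,"ry":0,"rz":0,"gripper":1}
    - {"x":-0.001,"y":-0.004,"z":-0.138,"rx":0,"ry":0,"rz":0,"gripper":1}
    - {"x":-0.001,"y":-0.004,"z":-0.144,"rx":0,"ry":0,"rz":0,"gripper":1}
    - {"x":-0.001,"y":-0.004,"z":-0.149,"rx":0,"ry":0,"rz":0,"gripper":1}
    - {"x":-0.001,"y":-0.004,"z":-0.149,"rx":0,"ry":0,"rz":0,"gripper":1}
    - {"x":-0.001,"y":-0.004,"z":-0.149,"rx":0,"ry":0,"rz":0,"gripper":1}

```text
clock: 7.7
eef_pos: [0.4368, -0.3295, 0.0398]
tool_rot: [3.067, 0.679, 0.001]
contact_force: [0.1, -0.4, -0.1]
grip_width: 0.0614
finger_force: 55.3
```

move_arm:
  series:
    - {"x":0,"y":0,"z":-0.0015,"rx":0,"ry":0,"rz":0,"gripper":1}
    - {"x":0,"y":0,"z":-0.0015,"rx":0,"ry":0,"rz":0,"gripper":1}
    - {"x":0,"y":0,"z":-0.0015,"rx":0,"ry":0,"rz":0,"gripper":-1}
    - {"x":0,"y":0,"z":-0.0015,"rx":0,"ry":0,"rz":0,"gripper":-1}
    - {"x":0,"y":0,"z":-0.0015,"rx":0,"ry":0,"rz":0,"gripper":-1}
    - {"x":0,"y":0,"z":-0.0015,"rx":0,"ry":0,"rz":0,"gripper":-1}
    - {"x":0,"y":0,"z":0.03,"rx":0,"ry":0,"rz":0,"gripper":-1}
    - {"x":0,"y":0,"z":0.08,"rx":0,"ry":0,"rz":0,"gripper":-1}
    - {"x":0,"y":0,"z":0.12,"rx":0,"ry":0,"rz":0,"gripper":1}
    - {"x":0.04,"y":0.019,"z":0.13,"rx":0,"ry":0,"rz":0,"gripper":1}
    - {"x":0.084,"y":0.04,"z":0.13,"rx":0,"ry":0,"rz":0,"gripper":1}
    - {"x":0.094,"y":0.044,"z":0.13,"rx":0,"ry":0,"rz":0,"gripper":1}

```text
clock: 8.9
eef_pos: [0.5362, -0.2805, 0.1707]
tool_rot: [-3.064, -0.69, -0.01]
contact_force: [-0.8, 0.8, -0.1]
grip_width: 0.0283
finger_force: 0.0
```

move_arm:
  series:
    - {"x":0,"y":0,"z":0,"rx":0,"ry":0,"rz":0,"gripper":1}
    - {"x":0,"y":0,"z":0,"rx":0,"ry":0,"rz":0,"gripper":1}
    - {"x":0,"y":0,"z":0,"rx":0,"ry":0,"rz":0,"gripper":1}
    - {"x":0,"y":0,"z":0,"rx":0,"ry":0,"rz":0,"gripper":1}

```text
clock: 9.3
eef_pos: [0.5289, -0.2866, 0.1691]
tool_rot: [3.068, 0.675, -0.002]
contact_force: [0.2, -1.1, 0.2]
grip_width: 0.0002
finger_force: 0.0
```

```bash
python3 - <<'E'
from h import *
im,st=shot("wrist","w5"); print(st["eef_pos"],yaw(st),st["clock"],st["grip_width"])
print(tubes(im,st,.034))
o=np.array([469.7,-313.3]);h=np.radians(24.9);u=np.array([np.cos(h),np.sin(h)]);n=np.array([u[1],-u[0]]);q=st["eef_pos"][:2]*1000-o;print("gauge",q@n,q@u)
E
```

```text
[ 0.52886985 -0.28662942  0.16907109] -65.18084313928848 9.3 0.00022906072616794214
[(464, -351, 'W3 L31 lenhead 34.6', (347.6763000488281, 275.39593505859375)), (452, -123, 'W35 L77 lenhead -11.7', (137.9089813232422, 192.85629272460938)), (443, 0, 'W65 L101 lenhead -20.7', (58.20000076293945, 155.60000610351562)), (700, -377, 'W6 L29 lenhead -11.1', (485.91949462890625, 72.54361724853516))]
gauge 0.7212315386550543 64.89892884451261
```

View pics/w5.png

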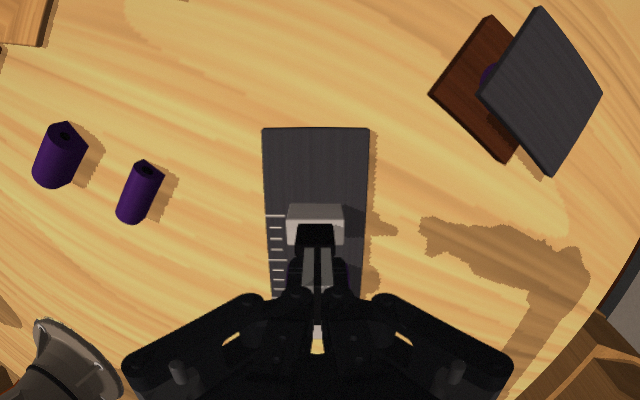

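The jaw's top is at (315,213) with the black grip at (317,236), in front of the closed fingers. The other two tubes haven't moved. I'll lower the fingers behind the grip and push.

move_arm:
  series:
    - {"x":0.005,"y":0.002,"z":0,"rx":0,"ry":0,"rz":0,"gripper":1}
    - {"x":0.005,"y":0.002,"z":-0.03,"rx":0,"ry":0,"rz":0,"gripper":1}
    - {"x":0.005,"y":0.002,"z":-0.06,"rx":0,"ry":0,"rz":0,"gripper":1}
    - {"x":0.005,"y":0.002,"z":-0.08,"rx":0,"ry":0,"rz":0,"gripper":1}
    - {"x":0.005,"y":0.002,"z":-0.085,"rx":0,"ry":0,"rz":0,"gripper":1}
    - {"x":0.005,"y":0.002,"z":-0.085,"rx":0,"ry":0,"rz":0,"gripper":1}

```text
clock: 9.95
eef_pos: [0.5353, -0.2831, 0.0839]
tool_rot: [-3.067, -0.679, 0.001]
contact_force: [0.5, 0.1, 0.7]
grip_width: 0.0001
finger_force: 0.0
```

move_arm:
  series:
    - {"x":-0.005,"y":-0.002,"z":0,"rx":0,"ry":0,"rz":0,"gripper":1}
    - {"x":-0.009,"y":-0.004,"z":0,"rx":0,"ry":0,"rz":0,"gripper":1}
    - {"x":-0.014,"y":-0.006,"z":0,"rx":0,"ry":0,"rz":0,"gripper":1}
    - {"x":-0.018,"y":-0.008,"z":0,"rx":0,"ry":0,"rz":0,"gripper":1}
    - {"x":-0.023,"y":-0.011,"z":0,"rx":0,"ry":0,"rz":0,"gripper":1}
    - {"x":-0.027,"y":-0.013,"z":0,"rx":0,"ry":0,"rz":0,"gripper":1}
    - {"x":-0.032,"y":-0.015,"z":0,"rx":0,"ry":0,"rz":0,"gripper":1}
    - {"x":-0.036,"y":-0.017,"z":0,"rx":0,"ry":0,"rz":0,"gripper":1}

```text
clock: 10.75
eef_pos: [0.4993, -0.3006, 0.0845]
tool_rot: [3.067, 0.679, 0.001]
contact_force: [2.0, 0.1, 2.0]
grip_width: -0.0001
finger_force: 1.1
```

move_arm:
  series:
    - {"x":-0.004,"y":-0.002,"z":0,"rx":0,"ry":0,"rz":0,"gripper":1}
    - {"x":-0.008,"y":-0.004,"z":0,"rx":0,"ry":0,"rz":0,"gripper":1}
    - {"x":-0.012,"y":-0.0055,"z":0,"rx":0,"ry":0,"rz":0,"gripper":1}
    - {"x":-0.016,"y":-0.0075,"z":0,"rx":0,"ry":0,"rz":0,"gripper":1}
    - {"x":-0.019,"y":-0.009,"z":0,"rx":0,"ry":0,"rz":0,"gripper":1}
    - {"x":-0.019,"y":-0.009,"z":0,"rx":0,"ry":0,"rz":0,"gripper":1}

```text
clock: 11.35
eef_pos: [0.4795, -0.3096, 0.0842]
tool_rot: [-3.067, -0.678, 0.002]
contact_force: [0.5, -0.1, -0.2]
grip_width: 0.0001
finger_force: 0.4
```

move_arm:
  series:
    - {"x":-0.001,"y":-0.0005,"z":0,"rx":0,"ry":0,"rz":0,"gripper":1}
    - {"x":-0.002,"y":-0.001,"z":0,"rx":0,"ry":0,"rz":0,"gripper":1}
    - {"x":-0.002,"y":-0.001,"z":0,"rx":0,"ry":0,"rz":0,"gripper":1}

```text
clock: 11.65
eef_pos: [0.4785, -0.3101, 0.0842]
tool_rot: [-3.067, -0.679, -0.0]
contact_force: [2.5, 1.4, -0.1]
grip_width: -0.0001
finger_force: 1.2
```

move_arm:
  series:
    - {"x":-0.001,"y":-0.0005,"z":0,"rx":0,"ry":0,"rz":0,"gripper":1}
    - {"x":-0.002,"y":-0.001,"z":0,"rx":0,"ry":0,"rz":0,"gripper":1}
    - {"x":-0.002,"y":-0.001,"z":0,"rx":0,"ry":0,"rz":0,"gripper":1}

```text
clock: 11.95
eef_pos: [0.4784, -0.3101, 0.0842]
tool_rot: [3.067, 0.681, 0.006]
contact_force: [7.2, 1.6, -4.1]
grip_width: -0.0002
finger_force: 3.3
```

move_arm:
  series:
    - {"x":-0.001,"y":-0.0005,"z":0,"rx":0,"ry":0,"rz":0,"gripper":1}
    - {"x":-0.002,"y":-0.001,"z":0,"rx":0,"ry":0,"rz":0,"gripper":1}
    - {"x":-0.002,"y":-0.001,"z":0,"rx":0,"ry":0,"rz":0,"gripper":1}

```text
clock: 12.25
eef_pos: [0.4784, -0.3101, 0.0844]
tool_rot: [3.066, 0.683, 0.012]
contact_force: [9.7, 2.8, -5.7]
grip_width: 0.0
finger_force: 5.2
```

move_arm:
  series:
    - {"x":-0.002,"y":-0.001,"z":0,"rx":0,"ry":0,"rz":0,"gripper":1}
    - {"x":-0.004,"y":-0.002,"z":0,"rx":0,"ry":0,"rz":0,"gripper":1}
    - {"x":-0.004,"y":-0.002,"z":0,"rx":0,"ry":0,"rz":0,"gripper":1}
    - {"x":-0.004,"y":-0.002,"z":0,"rx":0,"ry":0,"rz":0,"gripper":1}

```text
clock: 12.65
eef_pos: [0.4783, -0.3101, 0.0845]
tool_rot: [3.065, 0.686, 0.022]
contact_force: [17.2, 6.1, -11.6]
grip_width: -0.0003
finger_force: 8.9
```

move_arm:
  series:
    - {"x":0.01,"y":0.005,"z":0,"rx":0,"ry":0,"rz":0,"gripper":1}
    - {"x":0.02,"y":0.0095,"z":0,"rx":0,"ry":0,"rz":0,"gripper":1}
    - {"x":0.025,"y":0.012,"z":0,"rx":0,"ry":0,"rz":0,"gripper":1}
    - {"x":0.025,"y":0.012,"z":0.04,"rx":0,"ry":0,"rz":0,"gripper":1}
    - {"x":0.025,"y":0.012,"z":0.09,"rx":0,"ry":0,"rz":0,"gripper":1}
    - {"x":0.025,"y":0.012,"z":0.12,"rx":0,"ry":0,"rz":0,"gripper":1}
    - {"x":0.025,"y":0.012,"z":0.12,"rx":0,"ry":0,"rz":0,"gripper":1}

```text
clock: 13.35
eef_pos: [0.4978, -0.3042, 0.2097]
tool_rot: [3.061, 0.676, 0.01]
contact_force: [0.3, -0.5, 0.4]
grip_width: 0.0001
finger_force: 0.0
```

```bash
python3 - <<'E'
from h import *
s,st=shot("side","s2"); t,_=shot("top","t2"); print(st["eef_pos"],st["clock"])
g=np.array([469.7,-313.3,34])/1000
def crop(im,cam):
    c=proj(cam,[g])[0].astype(int); a=im[c[1]-50:c[1]+50,c[0]-66:c[0]+66]; return cv2.convertScaleAbs(cv2.resize(a,(396,300),interpolation=cv2.INTER_CUBIC),alpha=1.5)
w,st=shot("wrist"); w=cv2.resize(w,(480,300))
cv2.imwrite("pics/c2.png",np.hstack([crop(s,"side"),crop(t,"top")]))
E
```

```text
[ 0.4977581  -0.30424036  0.20973684] 13.35
```

View pics/c2.png

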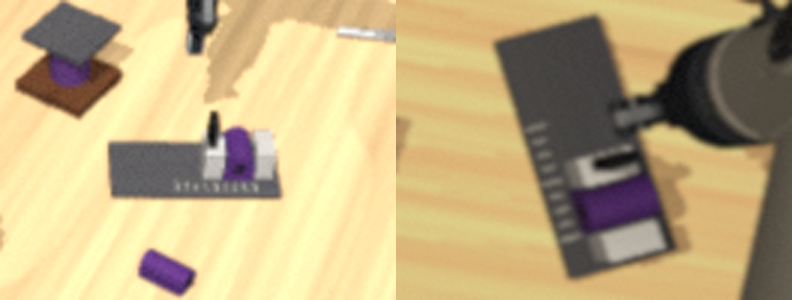

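The jaw is shut on the tube: in the side crop it sits at (238,155), snug between both jaws. Next I'll press the tally at about (680,-50).

move_arm:
  series:
    - {"x":0.182,"y":0.254,"z":-0.05,"rx":0,"ry":0,"rz":0,"gripper":1}
    - {"x":0.182,"y":0.254,"z":-0.05,"rx":0,"ry":0,"rz":0,"gripper":1}
    - {"x":0.182,"y":0.254,"z":-0.05,"rx":0,"ry":0,"rz":0,"gripper":1}
    - {"x":0.182,"y":0.254,"z":-0.05,"rx":0,"ry":0,"rz":0,"gripper":1}
    - {"x":0.182,"y":0.254,"z":-0.05,"rx":0,"ry":0,"rz":0,"gripper":1}
    - {"x":0.182,"y":0.254,"z":-0.05,"rx":0,"ry":0,"rz":0,"gripper":1}
    - {"x":0.182,"y":0.254,"z":-0.05,"rx":0,"ry":0,"rz":0,"gripper":1}
    - {"x":0.182,"y":0.254,"z":-0.05,"rx":0,"ry":0,"rz":0,"gripper":1}
    - {"x":0.182,"y":0.254,"z":-0.05,"rx":0,"ry":0,"rz":0,"gripper":1}
    - {"x":0.182,"y":0.254,"z":-0.05,"rx":0,"ry":0,"rz":0,"gripper":1}

```text
clock: 14.5
eef_pos: [0.6763, -0.0515, 0.1537]
tool_rot: [3.067, 0.673, -0.004]
contact_force: [-0.1, -0.2, -0.9]
grip_width: -0.0004
finger_force: 0.0
```

```bash
python3 - <<'E'
from h import *
im,st=shot("wrist"); print(st["eef_pos"],yaw(st),st["clock"])
p=proj("wrist",[[.680,-.05,.077]],st)[0]; tip=proj("wrist",[st["eef_pos"]-[0,0,.017]],st)[0]; print(p,tip)
cv2.imwrite("pics/c3.png",cv2.convertScaleAbs(cv2.resize(im[100:320,200:440],None,fx=2,fy=2),alpha=1.5))
E
```

```text
[ 0.6763437  -0.05153737  0.15373046] -65.23218194320285 14.5
[316.58319799 214.44661832] [316.29549931 262.9970637 ]
```

View pics/c3.png

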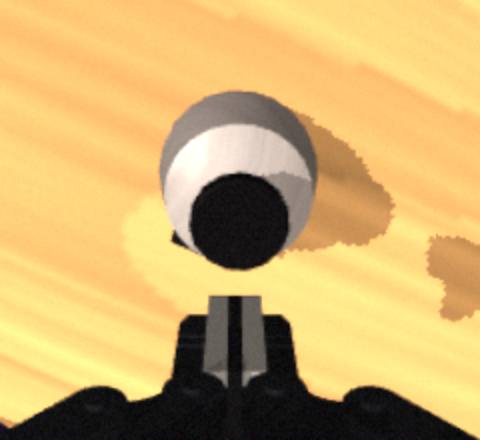

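The plunger head shows at pixel (319,210), about 3 mm off the estimate, so I'll shift slightly and press.

move_arm:
  series:
    - {"x":0.004,"y":-0.001,"z":-0.03,"rx":0,"ry":0,"rz":0,"gripper":1}
    - {"x":0.004,"y":-0.001,"z":-0.05,"rx":0,"ry":0,"rz":0,"gripper":1}
    - {"x":0.004,"y":-0.001,"z":-0.06,"rx":0,"ry":0,"rz":0,"gripper":1}
    - {"x":0.004,"y":-0.001,"z":-0.066,"rx":0,"ry":0,"rz":0,"gripper":1}
    - {"x":0.004,"y":-0.001,"z":-0.07,"rx":0,"ry":0,"rz":0,"gripper":1}
    - {"x":0.004,"y":-0.001,"z":-0.074,"rx":0,"ry":0,"rz":0,"gripper":1}
    - {"x":0.004,"y":-0.001,"z":-0.077,"rx":0,"ry":0,"rz":0,"gripper":1}
    - {"x":0.004,"y":-0.001,"z":-0.077,"rx":0,"ry":0,"rz":0,"gripper":1}

```text
clock: 15.35
eef_pos: [0.6813, -0.0509, 0.0801]
tool_rot: [3.065, 0.677, -0.001]
contact_force: [-7.2, -1.3, 11.3]
grip_width: -0.0003
finger_force: 5.5
```

move_arm:
  series:
    - {"x":0,"y":0,"z":-0.002,"rx":0,"ry":0,"rz":0,"gripper":1}
    - {"x":0,"y":0,"z":-0.003,"rx":0,"ry":0,"rz":0,"gripper":1}
    - {"x":0,"y":0,"z":-0.003,"rx":0,"ry":0,"rz":0,"gripper":1}

```text
clock: 15.65
eef_pos: [0.6814, -0.0509, 0.0799]
tool_rot: [3.065, 0.676, -0.001]
contact_force: [-11.6, -2.4, 23.6]
grip_width: -0.0001
finger_force: 11.7
```

The plunger reached its stop (TCP z 0.080, 24 N). I'll retreat and open the jaw.

move_arm:
  series:
    - {"x":0,"y":0,"z":0.05,"rx":0,"ry":0,"rz":0,"gripper":1}
    - {"x":0,"y":0,"z":0.1,"rx":0,"ry":0,"rz":0,"gripper":1}
    - {"x":-0.242,"y":-0.276,"z":0.1,"rx":0,"ry":0,"rz":0,"gripper":1}
    - {"x":-0.242,"y":-0.276,"z":0.1,"rx":0,"ry":0,"rz":0,"gripper":1}
    - {"x":-0.242,"y":-0.276,"z":0.1,"rx":0,"ry":0,"rz":0,"gripper":1}
    - {"x":-0.242,"y":-0.276,"z":0.1,"rx":0,"ry":0,"rz":0,"gripper":1}
    - {"x":-0.242,"y":-0.276,"z":0.1,"rx":0,"ry":0,"rz":0,"gripper":1}
    - {"x":-0.242,"y":-0.276,"z":0.1,"rx":0,"ry":0,"rz":0,"gripper":1}
    - {"x":-0.242,"y":-0.276,"z":0.1,"rx":0,"ry":0,"rz":0,"gripper":1}
    - {"x":-0.242,"y":-0.276,"z":0.1,"rx":0,"ry":0,"rz":0,"gripper":1}
    - {"x":-0.242,"y":-0.276,"z":0.1,"rx":0,"ry":0,"rz":0,"gripper":1}
    - {"x":-0.242,"y":-0.276,"z":0.1,"rx":0,"ry":0,"rz":0,"gripper":1}

```text
clock: 16.85
eef_pos: [0.4407, -0.3249, 0.1752]
tool_rot: [3.066, 0.679, 0.004]
contact_force: [0.5, 0.1, -0.5]
grip_width: -0.0001
finger_force: 0.0
```

move_arm:
  series:
    - {"x":0,"y":0,"z":0,"rx":0,"ry":0,"rz":0,"gripper":1}
    - {"x":0,"y":0,"z":0,"rx":0,"ry":0,"rz":0,"gripper":1}

```text
clock: 17.05
eef_pos: [0.4411, -0.3237, 0.1746]
tool_rot: [3.066, 0.684, 0.002]
contact_force: [0.9, -0.9, 0.2]
grip_width: -0.0008
finger_force: 0.0
```

move_arm:
  series:
    - {"x":-0.001,"y":-0.0035,"z":-0.03,"rx":0,"ry":0,"rz":0,"gripper":1}
    - {"x":-0.001,"y":-0.0035,"z":-0.06,"rx":0,"ry":0,"rz":0,"gripper":1}
    - {"x":-0.001,"y":-0.0035,"z":-0.08,"rx":0,"ry":0,"rz":0,"gripper":1}
    - {"x":-0.001,"y":-0.0035,"z":-0.088,"rx":0,"ry":0,"rz":0,"gripper":1}
    - {"x":-0.001,"y":-0.0035,"z":-0.088,"rx":0,"ry":0,"rz":0,"gripper":1}

```text
clock: 17.55
eef_pos: [0.4386, -0.3276, 0.0854]
tool_rot: [-3.065, -0.681, 0.002]
contact_force: [0.5, -0.0, -0.0]
grip_width: 0.0003
finger_force: 0.0
```

move_arm:
  series:
    - {"x":0.005,"y":0.002,"z":0,"rx":0,"ry":0,"rz":0,"gripper":1}
    - {"x":0.01,"y":0.0045,"z":0,"rx":0,"ry":0,"rz":0,"gripper":1}
    - {"x":0.018,"y":0.0085,"z":0,"rx":0,"ry":0,"rz":0,"gripper":1}
    - {"x":0.026,"y":0.012,"z":0,"rx":0,"ry":0,"rz":0,"gripper":1}
    - {"x":0.034,"y":0.016,"z":0,"rx":0,"ry":0,"rz":0,"gripper":1}
    - {"x":0.042,"y":0.0195,"z":0,"rx":0,"ry":0,"rz":0,"gripper":1}
    - {"x":0.05,"y":0.023,"z":0,"rx":0,"ry":0,"rz":0,"gripper":1}
    - {"x":0.058,"y":0.027,"z":0,"rx":0,"ry":0,"rz":0,"gripper":1}
    - {"x":0.066,"y":0.0305,"z":0,"rx":0,"ry":0,"rz":0,"gripper":1}
    - {"x":0.074,"y":0.0345,"z":0,"rx":0,"ry":0,"rz":0,"gripper":1}
    - {"x":0.079,"y":0.037,"z":0,"rx":0,"ry":0,"rz":0,"gripper":1}
    - {"x":0.079,"y":0.037,"z":0,"rx":0,"ry":0,"rz":0,"gripper":1}

```text
clock: 18.75
eef_pos: [0.5188, -0.2904, 0.0862]
tool_rot: [-3.066, -0.681, -0.002]
contact_force: [-1.5, -0.2, -0.2]
grip_width: 0.0003
finger_force: 0.0
```

move_arm:
  series:
    - {"x":0.002,"y":0.001,"z":0,"rx":0,"ry":0,"rz":0,"gripper":1}
    - {"x":0.004,"y":0.002,"z":0,"rx":0,"ry":0,"rz":0,"gripper":1}
    - {"x":0.006,"y":0.003,"z":0,"rx":0,"ry":0,"rz":0,"gripper":1}
    - {"x":0.006,"y":0.003,"z":0,"rx":0,"ry":0,"rz":0,"gripper":1}
    - {"x":0.006,"y":0.003,"z":0,"rx":0,"ry":0,"rz":0,"gripper":1}

```text
clock: 19.25
eef_pos: [0.5233, -0.2884, 0.0861]
tool_rot: [-3.067, -0.679, 0.0]
contact_force: [-1.8, 0.3, -1.1]
grip_width: -0.0
finger_force: 0.5
```

move_arm:
  series:
    - {"x":0.002,"y":0.001,"z":0,"rx":0,"ry":0,"rz":0,"gripper":1}
    - {"x":0.004,"y":0.002,"z":0,"rx":0,"ry":0,"rz":0,"gripper":1}
    - {"x":0.004,"y":0.002,"z":0,"rx":0,"ry":0,"rz":0,"gripper":1}

```text
clock: 19.55
eef_pos: [0.5246, -0.2879, 0.0861]
tool_rot: [-3.067, -0.677, 0.009]
contact_force: [-8.5, -1.5, 4.2]
grip_width: -0.0004
finger_force: 3.7
```

move_arm:
  series:
    - {"x":0.0015,"y":0.0005,"z":0,"rx":0,"ry":0,"rz":0,"gripper":1}
    - {"x":0.003,"y":0.0015,"z":0,"rx":0,"ry":0,"rz":0,"gripper":1}
    - {"x":0.003,"y":0.0015,"z":0,"rx":0,"ry":0,"rz":0,"gripper":1}

```text
clock: 19.85
eef_pos: [0.5247, -0.2879, 0.0861]
tool_rot: [-3.068, -0.675, 0.018]
contact_force: [-13.3, -2.3, 8.0]
grip_width: -0.0004
finger_force: 6.6
```

The jaw is at its open stop. I'll back off, rise above the tube and check its pose.

move_arm:
  series:
    - {"x":-0.014,"y":-0.006,"z":0,"rx":0,"ry":0,"rz":0,"gripper":1}
    - {"x":-0.02,"y":-0.009,"z":0.0,"rx":0,"ry":0,"rz":0,"gripper":1}
    - {"x":-0.02,"y":-0.009,"z":0.05,"rx":0,"ry":0,"rz":0,"gripper":1}
    - {"x":-0.02,"y":-0.009,"z":0.1,"rx":0,"ry":0,"rz":0,"gripper":1}
    - {"x":-0.06,"y":-0.03,"z":0.11,"rx":0,"ry":0,"rz":0,"gripper":-1}
    - {"x":-0.102,"y":-0.046,"z":0.11,"rx":0,"ry":0,"rz":0,"gripper":-1}
    - {"x":-0.102,"y":-0.046,"z":0.11,"rx":0,"ry":0,"rz":0,"gripper":-1}
    - {"x":-0.102,"y":-0.046,"z":0.11,"rx":0,"ry":0,"rz":0,"gripper":-1}
    - {"x":-0.102,"y":-0.046,"z":0.11,"rx":0,"ry":0,"rz":0,"gripper":-1}

```text
clock: 20.75
eef_pos: [0.43, -0.3305, 0.1965]
tool_rot: [3.066, 0.682, 0.003]
contact_force: [0.9, 0.3, 0.1]
grip_width: 0.072
finger_force: 0.0
```

```bash
python3 - <<'E'
from h import *
im,st=shot("wrist","w6"); print(st["eef_pos"],yaw(st),st["clock"],st["grip_width"])
for z in(.034,.044):print(tubes(im,st,z)[:3])
for z in(.006,):print(tubes(im,st,.01))
cv2.imwrite("pics/c6.png",im)
o=np.array([469.7,-313.3]);h=np.radians(24.9);u=np.array([np.cos(h),np.sin(h)]);n=np.array([u[1],-u[0]]);q=st["eef_pos"][:2]*1000-o;print("gauge",q@n,q@u)
E
```

```text
[ 0.42996058 -0.33049956  0.19653353] -64.93747906878227 20.75 0.0720303004665793
[(432, -332, 'W46 L67 lenhead -65.1', (319.0, 184.5)), (446, -126, 'W39 L67 lenhead -11.3', (142.04844665527344, 91.6591796875)), (440, -2, 'W73 L85 lenhead -20.9', (67.5660400390625, 65.48112487792969))]
[(435, -331, 'W44 L65 lenhead -65.1', (319.0, 184.5)), (448, -131, 'W38 L65 lenhead -11.3', (142.04844665527344, 91.6591796875)), (442, -12, 'W70 L82 lenhead -20.9', (67.5660400390625, 65.48112487792969))]
[(426, -335, 'W50 L73 lenhead -65.1', (319.0, 184.5)), (441, -112, 'W42 L73 lenhead -11.3', (142.04844665527344, 91.6591796875)), (434, 22, 'W79 L93 lenhead -20.9', (67.5660400390625, 65.48112487792969)), (690, -417, 'W23 L43 lenhead -52.4', (487.0000305175781, 8.999999046325684))]
gauge -1.1309624697860627 -43.287029458216466
```

View pics/c6.png

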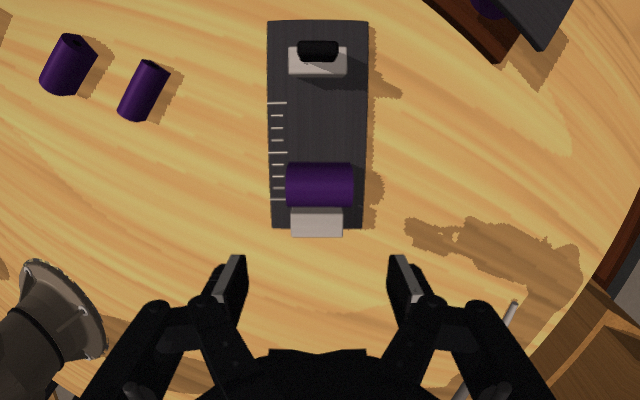

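The tube lies snug at the fixed jaw (319,184) and the jaw is fully back at (318,55). I'll pick the tube up.

move_arm:
  series:
    - {"x":-0.001,"y":-0.0015,"z":-0.04,"rx":0,"ry":0,"rz":0,"gripper":-1}
    - {"x":-0.001,"y":-0.0015,"z":-0.08,"rx":0,"ry":0,"rz":0,"gripper":-1}
    - {"x":-0.001,"y":-0.0015,"z":-0.11,"rx":0,"ry":0,"rz":0,"gripper":-1}
    - {"x":-0.001,"y":-0.0015,"z":-0.13,"rx":0,"ry":0,"rz":0,"gripper":-1}
    - {"x":-0.001,"y":-0.0015,"z":-0.145,"rx":0,"ry":0,"rz":0,"gripper":-1}
    - {"x":-0.001,"y":-0.0015,"z":-0.155,"rx":0,"ry":0,"rz":0,"gripper":-1}
    - {"x":-0.001,"y":-0.0015,"z":-0.155,"rx":0,"ry":0,"rz":0,"gripper":-1}
    - {"x":-0.001,"y":-0.0015,"z":-0.155,"rx":0,"ry":0,"rz":0,"gripper":-1}

```text
clock: 21.6
eef_pos: [0.4283, -0.333, 0.042]
tool_rot: [3.066, 0.68, 0.002]
contact_force: [0.3, -0.2, 0.2]
grip_width: 0.0855
finger_force: 0.0
```

move_arm:
  series:
    - {"x":0,"y":0,"z":0,"rx":0,"ry":0,"rz":0,"gripper":1}
    - {"x":0,"y":0,"z":0,"rx":0,"ry":0,"rz":0,"gripper":1}
    - {"x":0,"y":0,"z":0,"rx":0,"ry":0,"rz":0,"gripper":1}
    - {"x":0,"y":0,"z":0,"rx":0,"ry":0,"rz":0,"gripper":1}
    - {"x":0,"y":0,"z":0,"rx":0,"ry":0,"rz":0,"gripper":1}
    - {"x":0,"y":0,"z":0,"rx":0,"ry":0,"rz":0,"gripper":1}
    - {"x":0,"y":0,"z":0,"rx":0,"ry":0,"rz":0,"gripper":1}
  squeeze: 50

```text
clock: 22.3
eef_pos: [0.4285, -0.3335, 0.0427]
tool_rot: [3.065, 0.678, 0.003]
contact_force: [0.1, -0.4, 6.7]
grip_width: 0.0611
finger_force: 55.8
```

move_arm:
  series:
    - {"x":0.002,"y":0.001,"z":0.03,"rx":0,"ry":0,"rz":0,"gripper":1}
    - {"x":0.002,"y":0.001,"z":0.08,"rx":0,"ry":0,"rz":0,"gripper":1}
    - {"x":0.002,"y":0.001,"z":0.13,"rx":0,"ry":0,"rz":0,"gripper":1}
    - {"x":0.02,"y":0.04,"z":0.15,"rx":0,"ry":0,"rz":-0.02,"gripper":1}
    - {"x":0.037,"y":0.087,"z":0.15,"rx":0,"ry":0,"rz":-0.04,"gripper":1}
    - {"x":0.054,"y":0.134,"z":0.15,"rx":0,"ry":0,"rz":-0.06,"gripper":1}
    - {"x":0.071,"y":0.181,"z":0.15,"rx":0,"ry":0,"rz":-0.08,"gripper":1}
    - {"x":0.088,"y":0.228,"z":0.15,"rx":0,"ry":0,"rz":-0.1,"gripper":1}
    - {"x":0.105,"y":0.275,"z":0.15,"rx":0,"ry":0,"rz":-0.1,"gripper":1}
    - {"x":0.122,"y":0.322,"z":0.15,"rx":0,"ry":0,"rz":-0.1,"gripper":1}
    - {"x":0.139,"y":0.369,"z":0.15,"rx":0,"ry":0,"rz":-0.1,"gripper":1}
    - {"x":0.156,"y":0.416,"z":0.15,"rx":0,"ry":0,"rz":-0.1,"gripper":1}

```text
clock: 23.5
eef_pos: [0.5836, 0.0848, 0.1913]
tool_rot: [3.135, 0.19, 0.0]
contact_force: [0.3, 0.4, -0.8]
grip_width: 0.0609
finger_force: 58.2
```

move_arm:
  series:
    - {"x":0.02,"y":0.045,"z":0,"rx":0,"ry":0,"rz":0,"gripper":1}
    - {"x":0.024,"y":0.083,"z":0,"rx":0,"ry":0,"rz":0,"gripper":1}
    - {"x":0.024,"y":0.083,"z":0,"rx":0,"ry":0,"rz":0,"gripper":1}
    - {"x":0.024,"y":0.083,"z":0,"rx":0,"ry":0,"rz":0,"gripper":1}

```text
clock: 23.9
eef_pos: [0.6068, 0.1674, 0.1909]
tool_rot: [3.135, 0.195, -0.002]
contact_force: [-0.1, -0.5, 0.0]
grip_width: 0.0612
finger_force: 58.2
```

```bash
python3 - <<'E'
from h import *
im,st=shot("wrist","w7"); print(st["eef_pos"],st["tool_rot"],yaw(st),st["clock"],st["grip_width"])
print(tubes(im,st,st["eef_pos"][2]))
E
```

```text
[0.60681475 0.16743671 0.19088962] [ 3.13517595e+00  1.95460517e-01 -1.59583801e-03] -82.86508997847028 23.9 0.06117939102114757
[(593, 55, 'W18 L31 lenhead 54.7', (497.6922607421875, 307.9615478515625)), (601, 105, 'W3 L20 lenhead 66.3', (432.1206970214844, 297.9482727050781)), (616, 168, 'W49 L68 lenhead -83.0', (317.5, 261.0))]
```

View pics/w7.png

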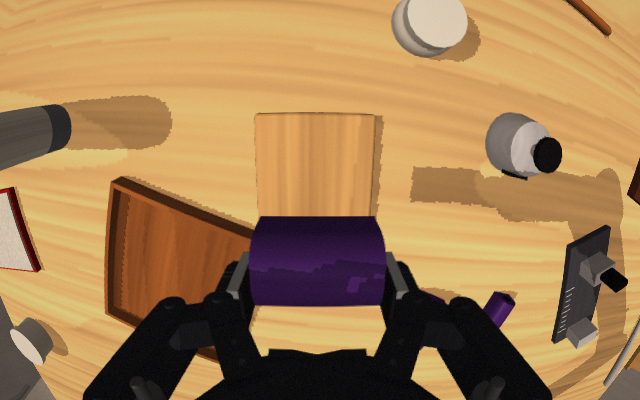

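The board's far edge runs from (256,113) to (375,114), and the tube is held level at (317,261).

```bash
python3 - <<'E'
from h import *
s=dict(eef_pos=np.array([.60681,.16744,.19089]),tool_rot=np.array([3.13517,.19546,-.0016]))
b=onplane("wrist",[(256,113.5),(375,114.5),(259,212),(378,212)],.014,s)*1000;print(b)
e=b[1]-b[0];print(np.linalg.norm(e),np.degrees(np.arctan2(e[1],e[0])))
x=np.array([-e[1],e[0]])/np.linalg.norm(e);print("centre",b[:2].mean(0)-65*x)
t=np.float64([(103,180),(121,178),(252,232),(106,313)]);print("tray rim",onplane("wrist",[(121,178),(106,313)],.024,s)*1000)
# tray & board by mask in first top picture
im=cv2.imread("pics/top0.png");h=cv2.cvtColor(im,cv2.COLOR_BGR2HSV)
print(h[240,217],h[195,287],h[240,300])
m=cv2.inRange(h,(0,100,30),(13,255,160));m=cv2.morphologyEx(m,cv2.MORPH_OPEN,np.ones((3,3)))
for c in cv2.findContours(m[150:330,120:300],0,1,offset=(120,150))[0]:
    if cv2.contourArea(c)>1000: print(cv2.contourArea(c),cv2.minAreaRect(np.float32(1000*onplane("top",c[:,0],.024))))
E
```

```text
[[668.58648845 235.2593431 ]
 [681.92188854 119.60705663]
 [566.02547291 224.39615616]
 [581.69383381  98.85572583]]
116.41857352278271 -83.42250173483978
centre [610.68202966 169.98764389]
tray rim [[589.13342685 388.45122493]
 [372.52939027 457.95914855]]
[ 13 167 107] [ 16 130 129] [ 22 103 144]
```

move_arm:
  series:
    - {"x":0.003,"y":0.001,"z":-0.05,"rx":0,"ry":0,"rz":0,"gripper":1}
    - {"x":0.003,"y":0.001,"z":-0.09,"rx":0,"ry":0,"rz":0,"gripper":1}
    - {"x":0.003,"y":0.001,"z":-0.12,"rx":0,"ry":0,"rz":0,"gripper":1}
    - {"x":0.003,"y":0.001,"z":-0.135,"rx":0,"ry":0,"rz":0,"gripper":1}
    - {"x":0.003,"y":0.001,"z":-0.142,"rx":0,"ry":0,"rz":0,"gripper":1}
    - {"x":0.003,"y":0.001,"z":-0.147,"rx":0,"ry":0,"rz":0,"gripper":1}
    - {"x":0.003,"y":0.001,"z":-0.148,"rx":0,"ry":0,"rz":0,"gripper":1}
    - {"x":0.003,"y":0.001,"z":-0.148,"rx":0,"ry":0,"rz":0,"gripper":1}
    - {"x":0.003,"y":0.001,"z":-0.148,"rx":0,"ry":0,"rz":0,"gripper":1}

```text
clock: 24.85
eef_pos: [0.6113, 0.1675, 0.0446]
tool_rot: [-3.136, -0.191, -0.003]
contact_force: [0.4, -1.0, -1.6]
grip_width: 0.0608
finger_force: 58.2
```

move_arm:
  series:
    - {"x":0,"y":0,"z":0,"rx":0,"ry":0,"rz":0,"gripper":-1}
    - {"x":0,"y":0,"z":0,"rx":0,"ry":0,"rz":0,"gripper":-1}
    - {"x":0,"y":0,"z":0,"rx":0,"ry":0,"rz":0,"gripper":-1}
    - {"x":0,"y":0,"z":0,"rx":0,"ry":0,"rz":0,"gripper":-1}
    - {"x":0,"y":0,"z":0,"rx":0,"ry":0,"rz":0,"gripper":-1}
    - {"x":0,"y":0,"z":0.03,"rx":0,"ry":0,"rz":0,"gripper":-1}
    - {"x":0,"y":0,"z":0.08,"rx":0,"ry":0,"rz":0,"gripper":-1}
    - {"x":0,"y":0,"z":0.13,"rx":0,"ry":0,"rz":0,"gripper":-1}
    - {"x":-0.03,"y":-0.03,"z":0.17,"rx":0,"ry":0,"rz":0,"gripper":-1}
    - {"x":-0.07,"y":-0.06,"z":0.19,"rx":0,"ry":0,"rz":0,"gripper":-1}
    - {"x":-0.1,"y":-0.09,"z":0.2,"rx":0,"ry":0,"rz":0,"gripper":-1}
    - {"x":-0.14,"y":-0.12,"z":0.2,"rx":0,"ry":0,"rz":0,"gripper":-1}

```text
clock: 26.05
eef_pos: [0.4745, 0.0492, 0.2453]
tool_rot: [3.135, 0.191, 0.007]
contact_force: [-0.2, -1.6, 0.8]
grip_width: 0.0855
finger_force: 0.0
```

move_arm:
  series:
    - {"x":-0.03,"y":-0.04,"z":0,"rx":0,"ry":0,"rz":0,"gripper":-1}
    - {"x":-0.03,"y":-0.04,"z":0,"rx":0,"ry":0,"rz":0,"gripper":-1}
    - {"x":-0.03,"y":-0.04,"z":0,"rx":0,"ry":0,"rz":0,"gripper":-1}

```text
clock: 26.35
eef_pos: [0.4439, 0.0092, 0.2436]
tool_rot: [3.135, 0.187, 0.002]
contact_force: [0.7, 0.2, 0.9]
grip_width: 0.0854
finger_force: 0.0
```

```bash
python3 - <<'E'
from h import *
im,st=shot("wrist","w8"); print(st["eef_pos"],yaw(st),st["clock"],st["grip_width"])
for z in(.016,.024,.034):print(z,*tubes(im,st,z),sep="\n")
E
```

```text
[0.44388953 0.00921405 0.24355626] -83.17889864038474 26.35 0.08537800641897571
0.016
(443, -111, 'W38 L65 lenhead -11.3', (414.2841491699219, 182.39353942871094))
(438, 11, 'W50 L73 lenhead -21.1', (315.3722229003906, 174.41160583496094))
(708, -423, 'W60 L77 lenhead -70.5', (606.4783935546875, 52.87266159057617))
(617, 178, 'W47 L82 lenhead -83.6', (193.0, 18.0))
0.024
(445, -108, 'W37 L64 lenhead -11.3', (414.2841491699219, 182.39353942871094))
(440, 11, 'W48 L72 lenhead -21.1', (315.3722229003906, 174.41160583496094))
(704, -413, 'W58 L75 lenhead -70.5', (606.4783935546875, 52.87266159057617))
(615, 174, 'W46 L80 lenhead -83.6', (193.0, 18.0))
0.034
(448, -105, 'W36 L62 lenhead -11.3', (414.2841491699219, 182.39353942871094))
(443, 11, 'W47 L70 lenhead -21.1', (315.3722229003906, 174.41160583496094))
(698, -400, 'W57 L73 lenhead -70.5', (606.4783935546875, 52.87266159057617))
(612, 170, 'W45 L78 lenhead -83.6', (193.0, 18.0))
```

tube40 rests at about (611,168), in the middle of the board. Next is the 48 mm tube at (440,11): I'll turn and grip it across its width.

move_arm:
  series:
    - {"x":-0.004,"y":0.002,"z":-0.04,"rx":0,"ry":0,"rz":-0.045,"gripper":-1}
    - {"x":-0.004,"y":0.002,"z":-0.08,"rx":0,"ry":0,"rz":-0.09,"gripper":-1}
    - {"x":-0.004,"y":0.002,"z":-0.12,"rx":0,"ry":0,"rz":-0.135,"gripper":-1}
    - {"x":-0.004,"y":0.002,"z":-0.15,"rx":0,"ry":0,"rz":-0.155,"gripper":-1}
    - {"x":-0.004,"y":0.002,"z":-0.17,"rx":0,"ry":0,"rz":-0.155,"gripper":-1}
    - {"x":-0.004,"y":0.002,"z":-0.19,"rx":0,"ry":0,"rz":-0.155,"gripper":-1}
    - {"x":-0.004,"y":0.002,"z":-0.205,"rx":0,"ry":0,"rz":-0.155,"gripper":-1}
    - {"x":-0.004,"y":0.002,"z":-0.215,"rx":0,"ry":0,"rz":-0.155,"gripper":-1}
    - {"x":-0.004,"y":0.002,"z":-0.22,"rx":0,"ry":0,"rz":-0.155,"gripper":-1}
    - {"x":-0.004,"y":0.002,"z":-0.22,"rx":0,"ry":0,"rz":-0.155,"gripper":-1}

```text
clock: 27.4
eef_pos: [0.4404, 0.0129, 0.0228]
tool_rot: [-3.089, 0.569, 0.001]
contact_force: [-0.1, 0.6, 0.4]
grip_width: 0.0857
finger_force: 0.0
```

move_arm:
  series:
    - {"x":0,"y":0,"z":0,"rx":0,"ry":0,"rz":0,"gripper":1}
    - {"x":0,"y":0,"z":0,"rx":0,"ry":0,"rz":0,"gripper":1}
    - {"x":0,"y":0,"z":0,"rx":0,"ry":0,"rz":0,"gripper":1}
    - {"x":0,"y":0,"z":0,"rx":0,"ry":0,"rz":0,"gripper":1}
    - {"x":0,"y":0,"z":0,"rx":0,"ry":0,"rz":0,"gripper":1}
    - {"x":0,"y":0,"z":0,"rx":0,"ry":0,"rz":0,"gripper":1}
    - {"x":0,"y":0,"z":0,"rx":0,"ry":0,"rz":0,"gripper":1}
    - {"x":0,"y":0,"z":0,"rx":0,"ry":0,"rz":0,"gripper":1}
  squeeze: 50

```text
clock: 28.2
eef_pos: [0.4409, 0.012, 0.0241]
tool_rot: [3.089, -0.571, 0.002]
contact_force: [-0.9, -0.6, 4.6]
grip_width: 0.0468
finger_force: 52.2
```

move_arm:
  series:
    - {"x":0,"y":0,"z":0.04,"rx":0,"ry":0,"rz":0,"gripper":1}
    - {"x":0,"y":0,"z":0.09,"rx":0,"ry":0,"rz":0,"gripper":1}
    - {"x":0,"y":0,"z":0.14,"rx":0,"ry":0,"rz":0,"gripper":1}
    - {"x":0,"y":0,"z":0.18,"rx":0,"ry":0,"rz":0,"gripper":1}
    - {"x":0.01,"y":0.05,"z":0.18,"rx":0,"ry":0,"rz":0,"gripper":1}
    - {"x":0.02,"y":0.1,"z":0.18,"rx":0,"ry":0,"rz":0,"gripper":1}
    - {"x":0.03,"y":0.15,"z":0.18,"rx":0,"ry":0,"rz":0,"gripper":1}
    - {"x":0.03,"y":0.16,"z":0.18,"rx":0,"ry":0,"rz":0,"gripper":1}
    - {"x":0.03,"y":0.16,"z":0.18,"rx":0,"ry":0,"rz":0,"gripper":1}
    - {"x":0.03,"y":0.16,"z":0.18,"rx":0,"ry":0,"rz":0,"gripper":1}

```text
clock: 29.2
eef_pos: [0.4698, 0.1704, 0.2027]
tool_rot: [3.087, -0.572, -0.001]
contact_force: [1.0, -0.1, -1.5]
grip_width: 0.047
finger_force: 52.4
```

```bash
python3 - <<'E'
from h import *
im,st=shot("wrist","w9"); print(st["eef_pos"],st["tool_rot"],yaw(st),st["clock"],st["grip_width"])
print(*tubes(im,st,.034),sep="\n")
E
```

```text
[0.46981511 0.17044511 0.20270271] [ 3.08698350e+00 -5.71603764e-01 -1.37786144e-03] -110.98077538117059 29.2 0.04695734305401613
(350, 217, 'W117 L219 lenhead -21.0', (316.5, 278.0))
(449, -95, 'W46 L62 lenhead -12.5', (540.0, 122.0))
(613, 169, 'W43 L66 lenhead -83.3', (263.9996337890625, 47.32278823852539))
```

View pics/w9.png

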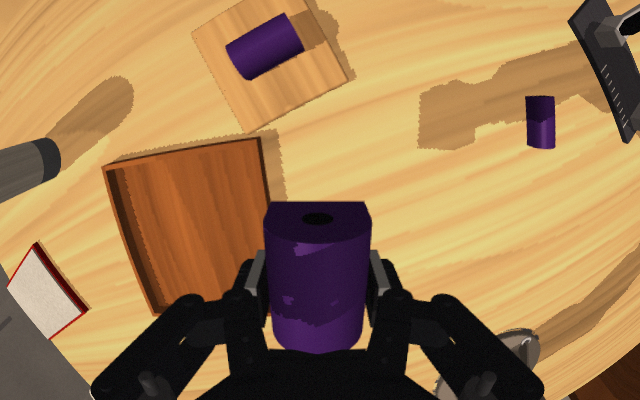

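tube48 is held at (317,278), tube40 sits on the board at (265,47), tube32 is at (540,122), and the tray's rim corners are at (103,166), (260,137) and (153,315).

```bash
python3 - <<'E'
from h import *
s=dict(eef_pos=np.array([.46982,.17045,.2027]),tool_rot=np.array([3.08698,-.5716,-.0014]))
c=onplane("wrist",[(103,166),(260,137),(153,315),(274,196)],.024,s)*1000; print(c)
for a,b in((0,1),(0,2),(1,3)): e=c[b]-c[a]; print(np.linalg.norm(e),np.degrees(np.arctan2(e[1],e[0])))
b=onplane("wrist",[(193,32),(248,132),(352,80)],.014,s)*1000; print("board",b,(b[0]+b[2])/2)
print("top tray",onplane("top",[(205,192),(268,222),(233,291),(167,262)],.024).mean(0))
E
```

```text
[[582.67852924 401.38177228]
 [533.02720785 207.03464636]
 [372.26845646 459.04763585]
 [470.87614552 218.13843433]]
200.58927955419614 -104.33123823547542
218.16908706297534 164.67360952007186
63.13516180492675 169.8705184175461
board [[666.65231713 233.26172016]
 [542.16820536 218.8657912 ]
 [553.05502773 101.16954803]] [609.85367243 167.21563409]
top tray [0.44922972 0.32765365]
```

move_arm:
  series:
    - {"x":0.01,"y":0.049,"z":0,"rx":0,"ry":0,"rz":0.035,"gripper":1}
    - {"x":0.02,"y":0.098,"z":0,"rx":0,"ry":0,"rz":0.035,"gripper":1}
    - {"x":0.028,"y":0.147,"z":0,"rx":0,"ry":0,"rz":0.035,"gripper":1}
    - {"x":0.028,"y":0.147,"z":-0.05,"rx":0,"ry":0,"rz":0.035,"gripper":1}
    - {"x":0.028,"y":0.147,"z":-0.1,"rx":0,"ry":0,"rz":0.035,"gripper":1}
    - {"x":0.028,"y":0.147,"z":-0.135,"rx":0,"ry":0,"rz":0.035,"gripper":1}
    - {"x":0.028,"y":0.147,"z":-0.155,"rx":0,"ry":0,"rz":0.035,"gripper":1}
    - {"x":0.028,"y":0.147,"z":-0.165,"rx":0,"ry":0,"rz":0.035,"gripper":1}
    - {"x":0.028,"y":0.147,"z":-0.17,"rx":0,"ry":0,"rz":0.035,"gripper":1}
    - {"x":0.028,"y":0.147,"z":-0.17,"rx":0,"ry":0,"rz":0.035,"gripper":1}
    - {"x":0.028,"y":0.147,"z":-0.17,"rx":0,"ry":0,"rz":0.035,"gripper":1}

```text
clock: 30.35
eef_pos: [0.4993, 0.3194, 0.0346]
tool_rot: [-3.115, 0.401, -0.003]
contact_force: [-0.2, 0.2, -1.4]
grip_width: 0.0473
finger_force: 52.4
```

move_arm:
  series:
    - {"x":0,"y":0,"z":-0.0035,"rx":0,"ry":0,"rz":0,"gripper":1}
    - {"x":0,"y":0,"z":-0.0035,"rx":0,"ry":0,"rz":0,"gripper":1}
    - {"x":0,"y":0,"z":-0.0035,"rx":0,"ry":0,"rz":0,"gripper":1}
    - {"x":0,"y":0,"z":-0.0035,"rx":0,"ry":0,"rz":0,"gripper":-1}
    - {"x":0,"y":0,"z":-0.0035,"rx":0,"ry":0,"rz":0,"gripper":-1}
    - {"x":0,"y":0,"z":-0.0035,"rx":0,"ry":0,"rz":0,"gripper":-1}
    - {"x":0,"y":0,"z":-0.0035,"rx":0,"ry":0,"rz":0,"gripper":-1}
    - {"x":0,"y":0,"z":-0.0035,"rx":0,"ry":0,"rz":0,"gripper":-1}
    - {"x":0,"y":0,"z":0.03,"rx":0,"ry":0,"rz":0,"gripper":-1}
    - {"x":0,"y":0,"z":0.08,"rx":0,"ry":0,"rz":0,"gripper":-1}
    - {"x":0,"y":0,"z":0.13,"rx":0,"ry":0,"rz":0,"gripper":-1}
    - {"x":0,"y":0,"z":0.17,"rx":0,"ry":0,"rz":0,"gripper":-1}

```text
clock: 31.55
eef_pos: [0.4985, 0.3197, 0.2062]
tool_rot: [-3.115, 0.399, -0.003]
contact_force: [1.0, 0.8, 0.2]
grip_width: 0.0857
finger_force: 0.0
```

move_arm:
  series:
    - {"x":-0.055,"y":-0.428,"z":0,"rx":0,"ry":0,"rz":0.019,"gripper":-1}
    - {"x":-0.055,"y":-0.428,"z":0,"rx":0,"ry":0,"rz":0.019,"gripper":-1}
    - {"x":-0.055,"y":-0.428,"z":0,"rx":0,"ry":0,"rz":0.019,"gripper":-1}
    - {"x":-0.055,"y":-0.428,"z":0,"rx":0,"ry":0,"rz":0.019,"gripper":-1}
    - {"x":-0.055,"y":-0.428,"z":0,"rx":0,"ry":0,"rz":0.019,"gripper":-1}
    - {"x":-0.055,"y":-0.428,"z":0,"rx":0,"ry":0,"rz":0.019,"gripper":-1}
    - {"x":-0.055,"y":-0.428,"z":0,"rx":0,"ry":0,"rz":0.019,"gripper":-1}
    - {"x":-0.055,"y":-0.428,"z":0,"rx":0,"ry":0,"rz":0.019,"gripper":-1}
    - {"x":-0.055,"y":-0.428,"z":0,"rx":0,"ry":0,"rz":0.019,"gripper":-1}
    - {"x":-0.055,"y":-0.428,"z":0,"rx":0,"ry":0,"rz":0.019,"gripper":-1}
    - {"x":-0.055,"y":-0.428,"z":0,"rx":0,"ry":0,"rz":0.019,"gripper":-1}
    - {"x":-0.055,"y":-0.428,"z":0,"rx":0,"ry":0,"rz":0.019,"gripper":-1}

```text
clock: 32.75
eef_pos: [0.4435, -0.1074, 0.2033]
tool_rot: [-3.126, 0.303, -0.0]
contact_force: [0.6, -0.0, -0.1]
grip_width: 0.0854
finger_force: 0.0
```

```bash
python3 - <<'E'
from h import *
im,st=shot("wrist","w10"); print(st["eef_pos"],yaw(st),st["clock"],st["grip_width"])
for z in (.016,.034,.03): print(z,*tubes(im,st,z),sep="\n")
E
```

```text
[ 0.44352158 -0.10742426  0.20328376] -101.07915174429665 32.75 0.08544299875021504
0.016
(494, 337, 'W85 L103 lenhead 77.1', (31.403850555419922, 204.5192413330078))
(443, -113, 'W31 L70 lenhead -11.4', (323.0, 178.0))
(617, 189, 'W51 L105 lenhead -83.2', (66.48648834228516, 96.5810775756836))
0.034
(496, 311, 'W80 L97 lenhead 77.1', (31.403850555419922, 204.5192413330078))
(447, -114, 'W29 L66 lenhead -11.4', (323.0, 178.0))
(612, 171, 'W48 L99 lenhead -83.2', (66.48648834228516, 96.5810775756836))
0.03
(496, 316, 'W81 L99 lenhead 77.1', (31.403850555419922, 204.5192413330078))
(446, -113, 'W30 L67 lenhead -11.4', (323.0, 178.0))
(613, 175, 'W48 L100 lenhead -83.2', (66.48648834228516, 96.5810775756836))
```

move_arm:
  series:
    - {"x":0,"y":-0.0055,"z":-0.05,"rx":0,"ry":0,"rz":0,"gripper":-1}
    - {"x":0,"y":-0.0055,"z":-0.09,"rx":0,"ry":0,"rz":0,"gripper":-1}
    - {"x":0,"y":-0.0055,"z":-0.125,"rx":0,"ry":0,"rz":0,"gripper":-1}
    - {"x":0,"y":-0.0055,"z":-0.15,"rx":0,"ry":0,"rz":0,"gripper":-1}
    - {"x":0,"y":-0.0055,"z":-0.165,"rx":0,"ry":0,"rz":0,"gripper":-1}
    - {"x":0,"y":-0.0055,"z":-0.175,"rx":0,"ry":0,"rz":0,"gripper":-1}
    - {"x":0,"y":-0.0055,"z":-0.182,"rx":0,"ry":0,"rz":0,"gripper":-1}
    - {"x":0,"y":-0.0055,"z":-0.182,"rx":0,"ry":0,"rz":0,"gripper":-1}
    - {"x":0,"y":-0.0055,"z":-0.182,"rx":0,"ry":0,"rz":0,"gripper":-1}

```text
clock: 33.7
eef_pos: [0.4439, -0.1142, 0.0218]
tool_rot: [3.126, -0.306, 0.002]
contact_force: [0.8, -0.2, 0.4]
grip_width: 0.0851
finger_force: 0.0
```

move_arm:
  series:
    - {"x":0,"y":0,"z":0,"rx":0,"ry":0,"rz":0,"gripper":1}
    - {"x":0,"y":0,"z":0,"rx":0,"ry":0,"rz":0,"gripper":1}
    - {"x":0,"y":0,"z":0,"rx":0,"ry":0,"rz":0,"gripper":1}
    - {"x":0,"y":0,"z":0,"rx":0,"ry":0,"rz":0,"gripper":1}
    - {"x":0,"y":0,"z":0,"rx":0,"ry":0,"rz":0,"gripper":1}
    - {"x":0,"y":0,"z":0,"rx":0,"ry":0,"rz":0,"gripper":1}
    - {"x":0,"y":0,"z":0,"rx":0,"ry":0,"rz":0,"gripper":1}
    - {"x":0,"y":0,"z":0,"rx":0,"ry":0,"rz":0,"gripper":1}
    - {"x":0,"y":0,"z":0,"rx":0,"ry":0,"rz":0,"gripper":1}
    - {"x":0,"y":0,"z":0,"rx":0,"ry":0,"rz":0,"gripper":1}
  squeeze: 50

```text
clock: 34.7
eef_pos: [0.4438, -0.1145, 0.0218]
tool_rot: [3.126, -0.307, 0.001]
contact_force: [-1.3, 0.9, 5.3]
grip_width: 0.0307
finger_force: 50.9
```

move_arm:
  series:
    - {"x":0,"y":0,"z":0.04,"rx":0,"ry":0,"rz":0,"gripper":1}
    - {"x":0,"y":0,"z":0.09,"rx":0,"ry":0,"rz":0,"gripper":1}
    - {"x":0,"y":0,"z":0.14,"rx":0,"ry":0,"rz":0,"gripper":1}
    - {"x":-0.004,"y":0.04,"z":0.16,"rx":0,"ry":0,"rz":-0.02,"gripper":1}
    - {"x":-0.008,"y":0.088,"z":0.16,"rx":0,"ry":0,"rz":-0.02,"gripper":1}
    - {"x":-0.012,"y":0.136,"z":0.16,"rx":0,"ry":0,"rz":-0.02,"gripper":1}
    - {"x":-0.017,"y":0.184,"z":0.16,"rx":0,"ry":0,"rz":-0.02,"gripper":1}
    - {"x":-0.021,"y":0.232,"z":0.16,"rx":0,"ry":0,"rz":-0.02,"gripper":1}
    - {"x":-0.026,"y":0.28,"z":0.16,"rx":0,"ry":0,"rz":-0.02,"gripper":1}
    - {"x":-0.03,"y":0.328,"z":0.16,"rx":0,"ry":0,"rz":-0.02,"gripper":1}
    - {"x":-0.035,"y":0.376,"z":0.16,"rx":0,"ry":0,"rz":-0.02,"gripper":1}
    - {"x":-0.039,"y":0.424,"z":0.16,"rx":0,"ry":0,"rz":-0.02,"gripper":1}

```text
clock: 35.9
eef_pos: [0.4036, 0.311, 0.181]
tool_rot: [3.115, -0.405, 0.0]
contact_force: [0.6, 0.2, -0.2]
grip_width: 0.0305
finger_force: 50.2
```

move_arm:
  series:
    - {"x":-0.003,"y":0.033,"z":0,"rx":0,"ry":0,"rz":0,"gripper":1}
    - {"x":-0.003,"y":0.033,"z":0,"rx":0,"ry":0,"rz":0,"gripper":1}
    - {"x":-0.003,"y":0.033,"z":0,"rx":0,"ry":0,"rz":0,"gripper":1}

```text
clock: 36.2
eef_pos: [0.4005, 0.3428, 0.1806]
tool_rot: [3.115, -0.402, -0.002]
contact_force: [0.3, -1.1, 0.2]
grip_width: 0.0306
finger_force: 50.2
```

```bash
python3 - <<'E'
from h import *
im,st=shot("wrist","w11"); print(st["eef_pos"],yaw(st),st["clock"],st["grip_width"])
for z in (.03,): print(z,*tubes(im,st,z),sep="\n")
E
```

```text
[0.40054722 0.34276172 0.18060585] -104.70257791708761 36.2 0.030613944588900238
0.03
(301, 369, 'W69 L174 lenhead -14.4', (317.0, 272.5))
(503, 319, 'W47 L67 lenhead -14.4', (314.0, 75.0))
```

move_arm:
  series:
    - {"x":0.001,"y":0,"z":-0.05,"rx":0,"ry":0,"rz":0,"gripper":1}
    - {"x":0.001,"y":0,"z":-0.09,"rx":0,"ry":0,"rz":0,"gripper":1}
    - {"x":0.001,"y":0,"z":-0.12,"rx":0,"ry":0,"rz":0,"gripper":1}
    - {"x":0.001,"y":0,"z":-0.135,"rx":0,"ry":0,"rz":0,"gripper":1}
    - {"x":0.001,"y":0,"z":-0.145,"rx":0,"ry":0,"rz":0,"gripper":1}
    - {"x":0.001,"y":0,"z":-0.151,"rx":0,"ry":0,"rz":0,"gripper":1}
    - {"x":0.001,"y":0,"z":-0.152,"rx":0,"ry":0,"rz":0,"gripper":1}
    - {"x":0.001,"y":0,"z":-0.152,"rx":0,"ry":0,"rz":0,"gripper":1}
    - {"x":0.001,"y":0,"z":-0.152,"rx":0,"ry":0,"rz":0,"gripper":1}

```text
clock: 37.15
eef_pos: [0.4029, 0.343, 0.0301]
tool_rot: [-3.114, 0.405, -0.002]
contact_force: [-0.8, -0.3, -1.0]
grip_width: 0.0306
finger_force: 50.3
```

move_arm:
  series:
    - {"x":0,"y":0,"z":0,"rx":0,"ry":0,"rz":0,"gripper":-1}
    - {"x":0,"y":0,"z":0,"rx":0,"ry":0,"rz":0,"gripper":-1}
    - {"x":0,"y":0,"z":0,"rx":0,"ry":0,"rz":0,"gripper":-1}
    - {"x":0,"y":0,"z":0,"rx":0,"ry":0,"rz":0,"gripper":-1}
    - {"x":0,"y":0,"z":0,"rx":0,"ry":0,"rz":0,"gripper":-1}
    - {"x":0,"y":0,"z":0,"rx":0,"ry":0,"rz":0,"gripper":-1}
    - {"x":0,"y":0,"z":0.03,"rx":0,"ry":0,"rz":0,"gripper":-1}
    - {"x":0,"y":0,"z":0.08,"rx":0,"ry":0,"rz":0,"gripper":-1}
    - {"x":0,"y":0,"z":0.13,"rx":0,"ry":0,"rz":0,"gripper":-1}
    - {"x":0,"y":0,"z":0.18,"rx":0,"ry":0,"rz":0,"gripper":-1}
    - {"x":0.01,"y":-0.045,"z":0.2,"rx":0,"ry":0,"rz":0,"gripper":-1}
    - {"x":0.02,"y":-0.09,"z":0.22,"rx":0,"ry":0,"rz":0,"gripper":-1}

```text
clock: 38.35
eef_pos: [0.4222, 0.2536, 0.2512]
tool_rot: [-3.114, 0.398, -0.004]
contact_force: [1.5, -1.3, -0.7]
grip_width: 0.0855
finger_force: 0.0
```

move_arm:
  series:
    - {"x":0.01,"y":-0.05,"z":0.02,"rx":0,"ry":0,"rz":0,"gripper":-1}
    - {"x":0.02,"y":-0.1,"z":0.04,"rx":0,"ry":0,"rz":0,"gripper":-1}
    - {"x":0.03,"y":-0.14,"z":0.05,"rx":0,"ry":0,"rz":0,"gripper":-1}
    - {"x":0.03,"y":-0.18,"z":0.05,"rx":0,"ry":0,"rz":0,"gripper":-1}
    - {"x":0.03,"y":-0.18,"z":0.05,"rx":0,"ry":0,"rz":0,"gripper":-1}
    - {"x":0.03,"y":-0.18,"z":0.05,"rx":0,"ry":0,"rz":0,"gripper":-1}

```text
clock: 38.95
eef_pos: [0.4519, 0.0724, 0.2989]
tool_rot: [-3.115, 0.409, 0.0]
contact_force: [-0.1, 0.8, -0.1]
grip_width: 0.0858
finger_force: 0.0
```

```bash
python3 - <<'E'
from h import *
im,st=shot("wrist","w12"); t,_=shot("top"); s,_=shot("side"); print(st["eef_pos"],yaw(st),st["clock"],st["grip_width"])
for z in (.03,): print(z,*tubes(im,st,z),sep="\n")
a=cv2.convertScaleAbs(cv2.resize(t[130:310,150:500],(700,360),interpolation=cv2.INTER_CUBIC),alpha=1.7)
b=cv2.resize(s[130:350,200:420],(230,230)); c=cv2.resize(im,(368,230)); d=np.hstack([b,c]);d=cv2.copyMakeBorder(d,0,0,0,700-d.shape[1],0)
cv2.imwrite("pics/c12.png",np.vstack([a,d]))
E
```

```text
[0.45194794 0.0724374  0.29894515] -104.94955622611023 38.95 0.0857614681495887
0.03
(404, 335, 'W42 L74 lenhead -14.6', (161.88461303710938, 236.423095703125))
(498, 316, 'W65 L73 lenhead -14.7', (148.90000915527344, 177.70001220703125))
(613, 171, 'W44 L72 lenhead -83.1', (212.30001831054688, 66.0999984741211))
```

View pics/c12.png

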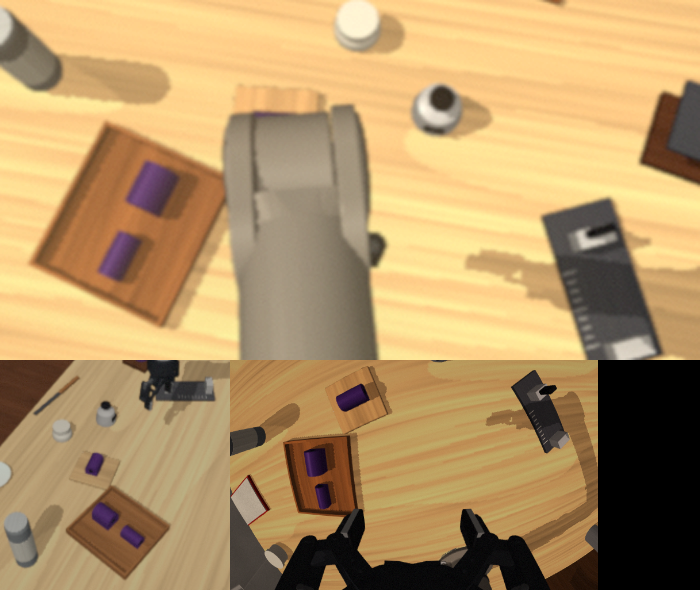

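Both wrong-size tubes lie flat side by side in the tray at (152,188) and (119,256). tube40 is in the middle of the board, seen in the wrist inset at (352,397). The jaw is open and the bystanders are where they started. No other tubes are visible, so I'll hand in.

```bash
python3 -c "
from cell import ctrl
print(ctrl.finish_job())"
```

```text
the job is handed in; nothing more can be done
None
```

Job handed in with every step done in the order asked, at about 39 s of the 210 s; the hand-in gave no verdict. The 40 mm tube was clamped, the tally pressed to its stop and the jaw slid fully back, and that tube now lies in the middle of the board with the two wrong-size tubes flat in the tray.

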